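Make up a dressing kit and a vaccination kit

TASK

Make up two kits from the four things standing and lying loose on the worktop. Dressing kit, in the wide tray: stand the gauze carton upright in the half farther from you and lay the ointment tube in the half nearer to you, both on the tray's long midline, the tube along that line with its cap pointing away from you, towards the carton. Vaccination kit, in the narrow tray: stand the vial upright at the end nearer to you and the adhesive-strip carton upright on its base towards the far end, its long side running along the tray, both on the tray's long midline and flat on its floor.

Things in the scene. Friction and masses are not known exactly. Their poses are not given: they have to be found in the camera images.
- tray_wide: wide, empty pressed-metal tray near the robot, left or right of the middle (not the one far right holding a syringe), fixed, 236 mm long, 196 wide, rim 20 high; length points about away from the robot. Origin: centre of its underside; own y along the length towards the far end, x across, z up. Floor top 1 mm above the origin, flat over 204 x 164 mm; rim opening 216 x 176 mm
- tray_narrow: narrow, empty pressed-metal tray on the other side of the middle, fixed, 194 mm long, 106 wide, rim 20 high; length points about away from the robot. Origin: centre of its underside; own x along the length towards the far end, y across, z up. Floor top 3 mm above the origin, flat over 162 x 74 mm; rim opening 174 x 86 mm. (Behind: wall cabinets overhang x > 0.67 m, from z = 0.34 m up)
- gauze_carton: tall closed carton of gauze pads, white with a green lower part, 60 x 85 mm and 100 mm high, 80 g, standing. Origin: centre of its underside; own x across the 60 mm depth, own y along the 85 mm, z up. Grip across the 60 mm
- tube: small white ointment tube with a dark red cap, lying flat, 64 mm long, 21 mm wide, 13 mm high, 25 g. Origin: midway along its length at its underside; own y runs along the tube towards the cap (cap end at y = +32 mm, flat crimped end at y = -32 mm), own x across, z up. Grip across the width at the origin
- vial: small glass vial with a coloured cap, standing, 21 mm across and 38 mm high, 20 g. Origin: centre of its underside, z up. For contact it is a square 18 x 18 mm post with faces along its own x and y: grip along either of these
- strip_carton: lower, longer closed carton of adhesive strips, white and blue, 46 x 110 mm and 75 mm high, 80 g, standing. Origin: centre of its underside; own x across the 46 mm depth, y along the 110 mm, z up. Grip across the 46 mm. It fills most of the narrow tray: set the low vial down first, or keep the gripper clear of the carton's top
There are look-alikes about, which are no part of the job. What is shaped like the gauze_carton but red is not meant.

How it is judged:
At the end, for the whole second after the job is handed in: All at rest and flat on the floor of their tray, within 15 mm of its long midline, cartons and vial upright. From tray centre, far side +: gauze 15 to 75 mm; tube -80 to -15, cap to carton, within 0.35 rad of the line; vial -80 to -40; strip carton 0 to 36, within 0.2 rad of the line (x of gauze_carton in the frame of tray_wide between -0.015 and 0.015 m and y of gauze_carton in the frame of tray_wide between 0.015 and 0.075 m and z of gauze_carton in the frame of tray_wide between -0.004 and 0.007 m and angle between each of gauze_carton, strip_carton's own z axis and vertical below 0.08 rad and x of tube in the frame of tray_wide between -0.015 and 0.015 m and y of tube in the frame of tray_wide between -0.08 and -0.015 m and z of tube in the frame of tray_wide between -0.004 and 0.02 m and angle between tube's own y axis and vertical between 1.35 and 1.8 rad and angle between the y axis of tube and the y axis of tray_wide, either way round below 0.35 rad and y of gauze_carton in the frame of tube above 0.03 m and x of vial in the frame of tray_narrow between -0.08 and -0.04 m and y of vial in the frame of tray_narrow between -0.015 and 0.015 m and z of vial in the frame of tray_narrow between -0.002 and 0.009 m and angle between vial's own z axis and vertical below 0.1 rad and x of strip_carton in the frame of tray_narrow between 0 and 0.036 m and y of strip_carton in the frame of tray_narrow between -0.015 and 0.015 m and z of strip_carton in the frame of tray_narrow between -0.002 and 0.009 m and angle between the y axis of strip_carton and the x axis of tray_narrow, either way round below 0.2 rad and linear speed of each of gauze_carton, tube, vial, strip_carton below 0.02 m/s); the robot touches nothing.
It also fails if it takes over 128 s, if anything falls off the work surface, if the arm or the gripper's body presses on something with over 40 N, if the wrist force passes 120 N, or if a joint passes its speed limit or range.

ROBOT

A 7-joint arm with a two-finger parallel gripper is mounted at the origin on a cart in front of the work surface, level with it; the furniture and walls round the work are solid. World frame = base frame: x ahead of the robot, y to its left, z up, the work surface at z = 0. Lengths are in m, angles in rad, forces in N, time in s.
With the tool pointing down it reaches from about 0.425 to 0.925 m from the base axis. Payload 6.8 kg.
Tool frame: the origin (TCP) lies on the mounting face of the last link; the fingertips stand 173 mm ahead of it and the grasp point (between the pads) lies 155 mm ahead of it; z points along the fingers, y is the line along which they close (so a half turn about z gives the same grasp; the last joint's range is limited). The gripper opens to 85 mm and grips with 20 to 120 N. Pads are 22 mm wide; open, the fingers measure 114 mm over their backs; the gripper's body (76 mm by 85 mm) begins 54 mm behind the grasp point. The pads swing forward as they close: fully open they stand 13 mm farther back than shut.
Start: joints at [1.184, 0.477, 0.022, 1.555, -0.011, 1.109, -0.083], TCP at [0.186, -0.649, 0.405] pointing down, gripper open.
Joint ranges: [-2.96, 2.96], [-0.34, 2.1], [-1.41, 1.46], [0.24, 2.44], [-1.37, 4.51], [0.17, 1.92], [-2.96, 2.96]. Speed limits (rad/s): [2.39, 2.39, 3.14, 3.14, 3.14, 3.14, 3.14].

INTERFACE

Orientations are given as a rotation vector (axis times angle).
In Python, from bench import r gives the robot as it stands.
- The arm moves only by the tool arm_command, never from a script. Its argument "plan" is a list of rows, each an object of numbers: "claw": the closure, from 0 (fully open) to 1 (shut); "tx", "ty", "tz": the shift along the tool's x, y, z in m; "ax", "ay", "az": the turn, a rotation vector about the tool's x, y, z in degrees. A call has exactly 10 rows; each row shifts and turns the commanded pose from where the row before left it, along the tool's axes as they then stand; what a row does not reach is not made up. A row lasts 1/12 s, in which the tool goes at most 41.7 mm and 7.16 degrees, less where a joint would pass 70% of its speed; a pose out of reach is approached as far as the arm can. A call is refused whole if a number of a shift passes 0.0417 or a number of a turn 7.16, either way. A call with a gripper value outside its range is refused whole. The fingers move at their own pace and stop on an object; "squeeze" is the grip in N (left out, the last holds). Time passes only in rows, so rows that do not move let the fingers close, or fill a call up. It gives the time, the measured TCP pose, the force, the opening and the grip force at its end, in the units of the state.
- r.get_obs(): the state, without advancing time (a new reading comes with each control period).
- r.grab_frame(name): name is "side" or "top" or "wrist"; returns the picture (384x512x3 uint8, red, green, blue); there is no depth.
- r.camera_model(name): a dict with "fx", "fy", "cx", "cy" (pixels), "position" and "orientation" of the camera in the world; the wrist camera has in their place "tool_from_camera" (4x4, takes a point from camera to tool coordinates, whose origin is the TCP and whose axes are the flange's). Camera axes: x right, y up, looking along -z (the intrinsics and any distortion apply to the point x, -y, -z); pixel columns grow to the right and rows downward; lengths in m; the calibration is good to about 2 mm. A picture is of the moment at which its call begins: read the wrist's pose just before it. camera_model takes no time and is no camera call.
- r.hand_in(): hands the job in; it is judged then, once.
Trained networks look in the newest picture that a camera, given by its name, has taken for a name from the list of things; names that differ only in an ending like _2 or _b are one class to them, and where a whole thing is asked for, a point or a joint stands for the part that bears it (a point fixed in the world has none). Each returns a list of dicts, best first, with "confidence" (0 to 1); they miss things now and then, are a little off and sometimes report something else, mostly with a low value. They report only what shows in the picture. A call takes as long as a camera call. They do not tell look-alikes from the thing itself.
- r.boxes_of(target, camera): "location" ([x, y, z] in m, in the coordinates of the camera as it stood for that picture, good to about 4 mm: the middle of the surface that is visible of it).
- r.tip_of(target, camera): "location" ([x, y, z] in m, in the coordinates of the camera as it stood for that picture, good to about 4 mm: a listed point, or the origin of a listed thing).
The state is a dict: "clock": time; "joints": joint angles; "qvel": joint speeds; "tau": joint torques, N m; "tcp_pos": TCP position; "orientation": TCP orientation; "contact_force": force on the tool from outside, world axes, zero at the start; "moment": the same for the moment, N m; "grip_width": finger opening in m; "gripper_force": force on a finger pad.
Only numpy, scipy, OpenCV 4.12 (cv2) and the standard library are available. Lean on these libraries where they do the work, as an engineer would, in place of code of your own. Each camera call takes 0.05 s, during which the arm holds its last target. There are 200 camera calls.

## Working session

There is one attempt and no reset: what is moved stays moved. The work goes in short steps, Python scripts to look and compute and a tool call to move; the robot and the scene stay as the last step left them, time stands still between calls to the robot, and variables do not carry over. Pictures are saved under pics/ and viewed, at most 14 in all, crops included, and the job is handed in when it is done.

Besides the shell and the picture viewer there is one more tool, called after "Emit:" by a JSON object that holds its "method" and its "body", one argument or row to a line. arm_command: Moves the arm, as the interface text tells. Its arguments: {"type":"object","properties":{"plan":{"type":"array","items":{"type":"object","properties":{"claw":{"type":"number"},"tx":{"type":"number"},"ty":{"type":"number"},"tz":{"type":"number"},"ax":{"type":"number"},"ay":{"type":"number"},"az":{"type":"number"}}}},"squeeze":{"type":"number"}},"required":["plan"]}

```bash
ls; mkdir -p pics
cat > h.py <<'E'
import numpy as np, cv2
from bench import r
from scipy.spatial.transform import Rotation as R
def cam(n):
    m=r.camera_model(n)
    if 'tool_from_camera' in m:
        o=r.get_obs(); T=np.eye(4); T[:3,:3]=R.from_rotvec(o['orientation']).as_matrix(); T[:3,3]=o['tcp_pos']
        T=T@np.array(m['tool_from_camera']); return m,T
    T=np.eye(4); q=np.array(m['orientation'])
    T[:3,:3]=(R.from_rotvec(q).as_matrix() if q.shape==(3,) else q if q.shape==(3,3) else R.from_quat(q).as_matrix()); T[:3,3]=m['position']
    return m,T
def ray(n,u,v,z,mt=None):
    m,T=mt or cam(n)
    d=T[:3,:3]@np.array([(u-m['cx'])/m['fx'],-(v-m['cy'])/m['fy'],-1.]); p=T[:3,3]
    return p+d*(z-p[2])/d[2]
def proj(n,P,mt=None):
    m,T=mt or cam(n); c=(np.linalg.inv(T)@np.append(P,1))[:3]
    return np.array([m['cx']+m['fx']*c[0]/-c[2], m['cy']-m['fy']*c[1]/-c[2]])
def snap(n,f,scale=1.5):
    mt=cam(n); im=r.grab_frame(n); im=np.asarray(im)[...,::-1]; cv2.imwrite('pics/'+f,cv2.resize(im,None,fx=scale,fy=scale,interpolation=cv2.INTER_CUBIC)); return im,mt
E
python3 - <<'E'
from h import *
np.set_printoptions(precision=4,suppress=True)
print(r.get_obs()); 
for n in ['side','top','wrist']: print(n,r.camera_model(n))
for n in ['top','side']:
    _,mt=snap(n,n+'0.png')
    for t in ['tray_wide','tray_narrow','gauze_carton','tube','vial','strip_carton']:
        for k in ['tip_of','boxes_of']:
            for d in getattr(r,k)(t,n)[:4]: 
                P=(mt[1]@np.append(d['location'],1))[:3]; print(n,t,k,round(d['confidence'],2),P,proj(n,P,mt))
E
```

```text
pics
{'clock': 0.0, 'joints': array([ 1.1839,  0.4778,  0.0223,  1.5565, -0.0115,  1.1093, -0.0831]), 'qvel': array([ 0.0009,  0.0002,  0.001 , -0.    , -0.002 , -0.0003, -0.0013]), 'tau': array([ -0.0003, -59.6452,   1.608 , -28.1199,   0.0126,   0.0093,
        -0.    ]), 'tcp_pos': array([ 0.1857, -0.6487,  0.4037]), 'orientation': array([-3.1093, -0.4363,  0.0006]), 'contact_force': array([ 0.4304,  0.024 , -0.0838]), 'moment': array([ 0.0281, -0.0339,  0.0367]), 'gripper_force': 0.0, 'grip_width': 0.08539380690578136}
side {'fx': 392.58287607994765, 'fy': 392.58287607994765, 'cx': 249.72542718310075, 'cy': 186.03726260986846, 'position': array([ 0.5821, -0.6798,  0.9709]), 'orientation': array([0.6505, 0.0273, 0.1056])}
top {'fx': 437.896814642576, 'fy': 437.896814642576, 'cx': 250.24166191381434, 'cy': 200.83140953670835, 'position': array([-0.2398, -0.0755,  1.5126]), 'orientation': array([ 0.3825, -0.3434, -1.4463])}
wrist {'fx': 311.0363282505723, 'fy': 311.0363282505723, 'cx': 253.36490680252993, 'cy': 197.57699787450903, 'tool_from_camera': array([[ 0.0001,  0.9506,  0.310
[... 1269 characters left out ...]
 0.63 [0.4299 0.0941 0.0013] [225.6711 174.0101]
side gauze_carton tip_of 0.6 [ 0.5361  0.4489 -0.0002] [267.792  102.9043]
side gauze_carton boxes_of 0.93 [0.4361 0.0638 0.0894] [225.0492 163.327 ]
side gauze_carton boxes_of 0.68 [0.536  0.4053 0.0841] [267.8779  92.4225]
side tube tip_of 0.49 [ 0.5041 -0.4409 -0.0007] [224.337  353.2769]
side tube boxes_of 0.73 [ 0.505  -0.4398  0.006 ] [224.6351 352.079 ]
side vial tip_of 0.58 [ 0.4224  0.0003 -0.0007] [218.8429 198.0544]
side vial boxes_of 0.46 [ 0.4228 -0.007   0.023 ] [218.1603 195.4396]
side strip_carton tip_of 0.66 [0.5921 0.014  0.0027] [274.9723 198.859 ]
side strip_carton boxes_of 0.87 [ 0.5919 -0.0018  0.0666] [275.835  190.4237]
```

View pics/top0.png

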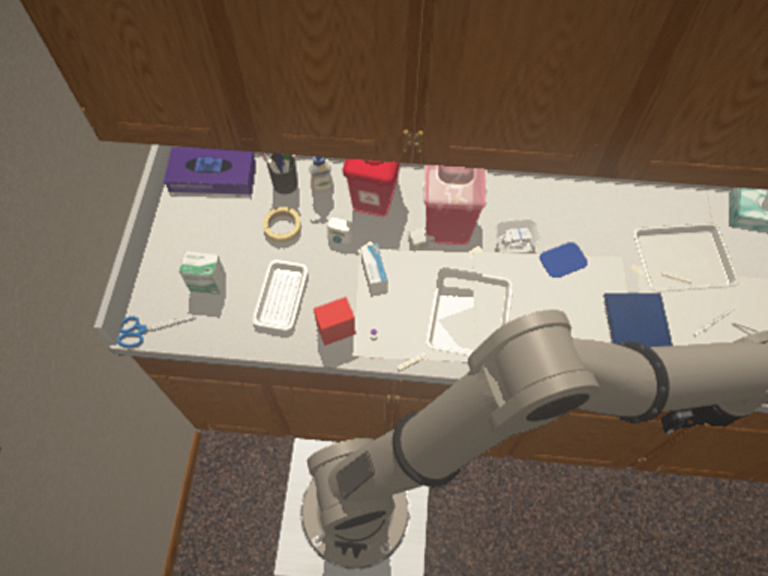

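View pics/side0.png

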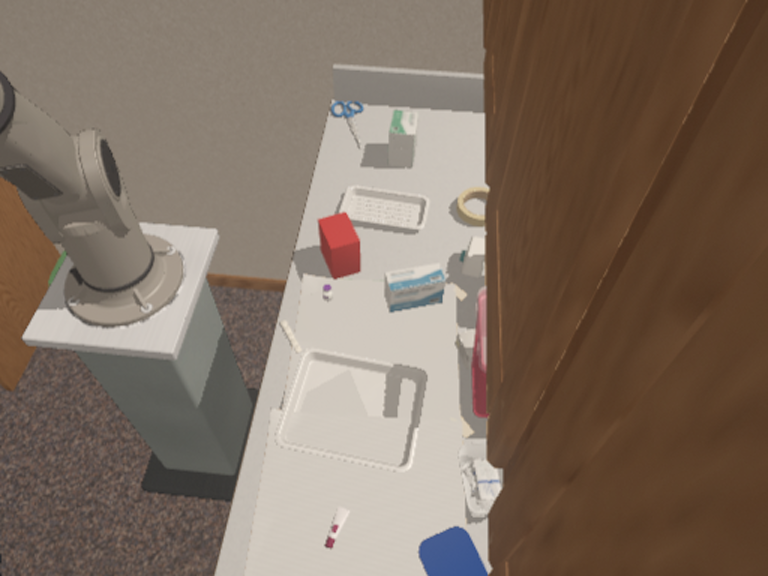

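The gauze carton is the green and white one at top-picture px (200,272) and the red one is a look-alike. The strip carton is at (374,265), the vial at (374,333), the narrow tray at (280,295) and the wide tray at (470,310). In the side picture the tube is at (337,528), with its cap at the lower left. I'll move the wrist camera over the tube and wide tray first.

```bash
cat >> h.py <<'E'
def Rd(yaw): return R.from_euler('z',yaw,degrees=True)*R.from_rotvec([np.pi,0,0])
def yawnow():
    x=R.from_rotvec(r.get_obs()['orientation']).as_matrix()[:,0]; return np.degrees(np.arctan2(x[1],x[0]))
def go(x,y,z,yaw,n=10,start=None,turn=None):
    "constant body row repeated n times; start=(pos,yaw) to chain"
    if start is None: o=r.get_obs(); p=np.array(o['tcp_pos']); R0=R.from_rotvec(o['orientation'])
    else: p=np.array(start[0]); R0=Rd(start[1])
    w=(R0.inv()*Rd(yaw)).as_rotvec()/n
    S=sum((R0*R.from_rotvec(w*k)).as_matrix() for k in range(n))
    t=np.linalg.solve(S,np.array([x,y,z])-p)
    print(n,'rows: t',np.round(t,4),'a',np.round(np.degrees(w),2), 'OVER' if (np.linalg.norm(t)>.0417 or np.linalg.norm(w)>np.radians(7.16)) else '')
    return (np.array([x,y,z]),yaw)
E
python3 - <<'E'
from h import *
print(yawnow()); go(.48,-.34,.405,0,10); go(.48,-.34,.405,0,20)
E
```

```text
15.969733706507883
10 rows: t [ 0.0339 -0.0261 -0.    ] a [-0.  -0.   1.6] OVER
20 rows: t [ 0.0169 -0.0132 -0.    ] a [-0.  -0.   0.8]
```

Emit:
{"method": "arm_command", "body": {
  "plan": [
    {"claw": 0,"tx": 0.0325,"ty": -0.025,"az": 1.6},
    {"tx": 0.0325,"ty": -0.025,"az": 1.6},
    {"tx": 0.0325,"ty": -0.025,"az": 1.6},
    {"tx": 0.0325,"ty": -0.025,"az": 1.6},
    {"tx": 0.0325,"ty": -0.025,"az": 1.6},
    {"tx": 0.0325,"ty": -0.025,"az": 1.6},
    {"tx": 0.0325,"ty": -0.025,"az": 1.6},
    {"tx": 0.0325,"ty": -0.025,"az": 1.6},
    {"tx": 0.0325,"ty": -0.025,"az": 1.6},
    {"tx": 0,"az": 1.6}
  ],
  "squeeze": 30
}}

```text
invalid input at $.plan[0]: expected keys claw, tx, ty, tz, ax, ay, az
```

Run:
```python
from h import *
np.set_printoptions(precision=4,suppress=True)
o=r.get_obs(); print(o['clock'],o['tcp_pos'],yawnow(),o['qvel'],o['joints'])
_,mt=snap('wrist','w1.png')
for t in ['tray_wide','tube','vial','strip_carton']:
    for d in r.tip_of(t,'wrist')[:3]:
        P=(mt[1]@np.append(d['location'],1))[:3]; print(t,round(d['confidence'],2),P,proj('wrist',P,mt)*1.5)
np.savez('w1.npz',T=mt[1])
```

```text
1.3 [ 0.1857 -0.6489  0.4047] 15.969733706507883 [-0.0005  0.0006 -0.0003 -0.0007  0.0003  0.0002  0.0002] [ 1.1839  0.477   0.0224  1.5554 -0.0115  1.1093 -0.0831]
```

View pics/w1.png

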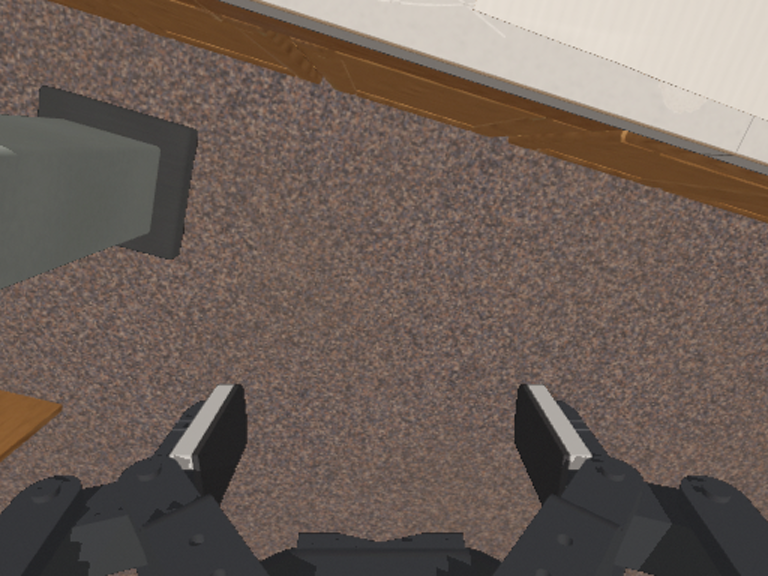

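The move was refused because every row needs all the keys, so this picture shows only the floor, with the gripper at the bottom. I'll resend with complete rows.

Emit:
{"method": "arm_command", "body": {
  "plan": [
    {"claw": 0,"tx": 0.0325,"ty": -0.025,"tz": 0,"ax": 0,"ay": 0,"az": 1.6},
    {"claw": 0,"tx": 0.0325,"ty": -0.025,"tz": 0,"ax": 0,"ay": 0,"az": 1.6},
    {"claw": 0,"tx": 0.0325,"ty": -0.025,"tz": 0,"ax": 0,"ay": 0,"az": 1.6},
    {"claw": 0,"tx": 0.0325,"ty": -0.025,"tz": 0,"ax": 0,"ay": 0,"az": 1.6},
    {"claw": 0,"tx": 0.0325,"ty": -0.025,"tz": 0,"ax": 0,"ay": 0,"az": 1.6},
    {"claw": 0,"tx": 0.0325,"ty": -0.025,"tz": 0,"ax": 0,"ay": 0,"az": 1.6},
    {"claw": 0,"tx": 0.0325,"ty": -0.025,"tz": 0,"ax": 0,"ay": 0,"az": 1.6},
    {"claw": 0,"tx": 0.0325,"ty": -0.025,"tz": 0,"ax": 0,"ay": 0,"az": 1.6},
    {"claw": 0,"tx": 0,"ty": 0,"tz": 0,"ax": 0,"ay": 0,"az": 1.6},
    {"claw": 0,"tx": 0,"ty": 0,"tz": 0,"ax": 0,"ay": 0,"az": 1.6}
  ],
  "squeeze": 30
}}

```text
clock: 2.38
tcp_pos: [0.4079, -0.4031, 0.4049]
orientation: [-3.141, -0.007, -0.002]
contact_force: [-1.2, -0.5, -0.6]
grip_width: 0.0854
gripper_force: 0.0
```

Run:
```python
from h import *
np.set_printoptions(precision=4,suppress=True)
o=r.get_obs(); print(o['clock'],o['tcp_pos'],yawnow(),o['qvel'],o['joints'])
_,mt=snap('wrist','w2.png')
for t in ['tray_wide','tube','vial','strip_carton']:
    for d in r.tip_of(t,'wrist')[:3]:
        P=(mt[1]@np.append(d['location'],1))[:3]; print(t,round(d['confidence'],2),P,proj('wrist',P,mt)*1.5)
np.savez('w2.npz',T=mt[1])
```

```text
2.3833 [ 0.4079 -0.4031  0.4049] 0.2725570605238975 [-0.0093 -0.0015  0.1142  0.0056 -0.0066 -0.0007 -0.3014] [ 0.7115  0.312  -0.0502  1.8011  0.0166  1.0283 -0.9108]
tray_wide 0.89 [ 0.5027 -0.2389  0.001 ] [163.7647 123.7642]
tube 0.72 [ 0.4993 -0.4384 -0.0014] [428.2027 129.9269]
```

View pics/w2.png

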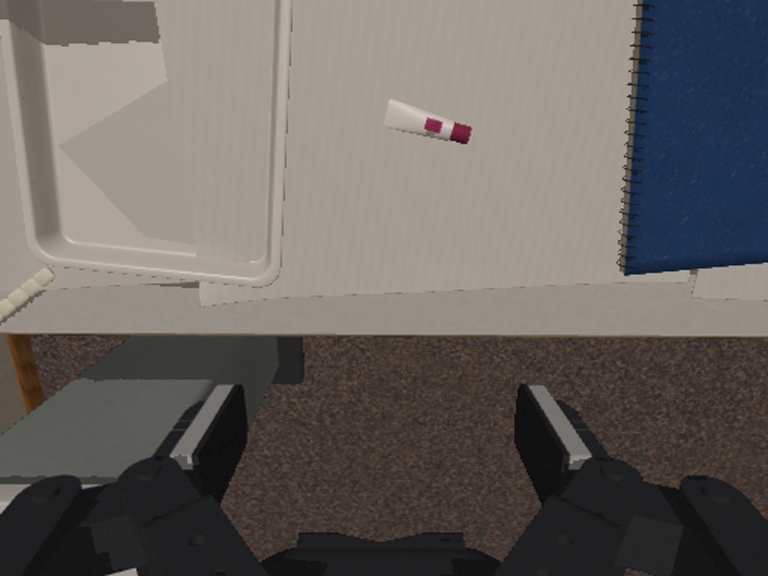

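The tube lies at px (429,123), with its cap end at (471,133) and crimp at (387,112). The wide tray's right rim runs from (291,0) to (281,270), and its near edge runs to about (277,285).

Run:
```python
from h import *
np.set_printoptions(precision=4,suppress=True)
mt=(r.camera_model('wrist'),np.load('w2.npz')['T'])
f=lambda u,v,z: ray('wrist',u/1.5,v/1.5,z,mt)
c,e=f(469,133,.0065),f(387.5,114,.004); d=c-e; th=np.degrees(np.arctan2(d[1],d[0])); print('tube',c,e,np.linalg.norm(d),th,(c+e)/2)
a,b=f(281,255,.02),f(290.5,0,.02); d=b-a; print('tray right rim',a,b,np.degrees(np.arctan2(d[1],d[0])))
a,b=f(60,267,.02),f(255,285,.02); d=b-a; print('near rim',a,b,np.degrees(np.arctan2(d[1],d[0])))
mid=(c+e)/2; yaw=th+180; print(yaw)
s=go(mid[0],mid[1],.26,yaw,20);
```

```text
tube [ 0.4971 -0.4682  0.0065] [ 0.5102 -0.4073  0.004 ] 0.062282116935911465 -102.12531547376607 [ 0.5036 -0.4377  0.0053]
tray right rim [ 0.4065 -0.3252  0.02  ] [ 0.5795 -0.3421  0.02  ] -5.558045074210568
near rim [ 0.3959 -0.151   0.02  ] [ 0.382  -0.3031  0.02  ] -95.2289744087858
77.87468452623393
20 rows: t [0.0033 0.0046 0.0072] a [ 0.   0.  -3.9]
```

Emit:
{"method": "arm_command", "body": {
  "plan": [
    {"claw": 0,"tx": 0.0033,"ty": 0.0046,"tz": 0.0072,"ax": 0,"ay": 0,"az": -3.9},
    {"claw": 0,"tx": 0.0033,"ty": 0.0046,"tz": 0.0072,"ax": 0,"ay": 0,"az": -3.9},
    {"claw": 0,"tx": 0.0033,"ty": 0.0046,"tz": 0.0072,"ax": 0,"ay": 0,"az": -3.9},
    {"claw": 0,"tx": 0.0033,"ty": 0.0046,"tz": 0.0072,"ax": 0,"ay": 0,"az": -3.9},
    {"claw": 0,"tx": 0.0033,"ty": 0.0046,"tz": 0.0072,"ax": 0,"ay": 0,"az": -3.9},
    {"claw": 0,"tx": 0.0033,"ty": 0.0046,"tz": 0.0072,"ax": 0,"ay": 0,"az": -3.9},
    {"claw": 0,"tx": 0.0033,"ty": 0.0046,"tz": 0.0072,"ax": 0,"ay": 0,"az": -3.9},
    {"claw": 0,"tx": 0.0033,"ty": 0.0046,"tz": 0.0072,"ax": 0,"ay": 0,"az": -3.9},
    {"claw": 0,"tx": 0.0033,"ty": 0.0046,"tz": 0.0072,"ax": 0,"ay": 0,"az": -3.9},
    {"claw": 0,"tx": 0.0033,"ty": 0.0046,"tz": 0.0072,"ax": 0,"ay": 0,"az": -3.9}
  ]
}}

```text
clock: 3.47
tcp_pos: [0.4491, -0.4401, 0.3323]
orientation: [2.96, 1.051, -0.0]
contact_force: [0.5, -0.3, -1.1]
grip_width: 0.0852
gripper_force: 0.0
```

Emit:
{"method": "arm_command", "body": {
  "plan": [
    {"claw": 0,"tx": 0.0033,"ty": 0.0046,"tz": 0.0072,"ax": 0,"ay": 0,"az": -3.9},
    {"claw": 0,"tx": 0.0033,"ty": 0.0046,"tz": 0.0072,"ax": 0,"ay": 0,"az": -3.9},
    {"claw": 0,"tx": 0.0033,"ty": 0.0046,"tz": 0.0072,"ax": 0,"ay": 0,"az": -3.9},
    {"claw": 0,"tx": 0.0033,"ty": 0.0046,"tz": 0.0072,"ax": 0,"ay": 0,"az": -3.9},
    {"claw": 0,"tx": 0.0033,"ty": 0.0046,"tz": 0.0072,"ax": 0,"ay": 0,"az": -3.9},
    {"claw": 0,"tx": 0.0033,"ty": 0.0046,"tz": 0.0072,"ax": 0,"ay": 0,"az": -3.9},
    {"claw": 0,"tx": 0.0033,"ty": 0.0046,"tz": 0.0072,"ax": 0,"ay": 0,"az": -3.9},
    {"claw": 0,"tx": 0.0033,"ty": 0.0046,"tz": 0.0072,"ax": 0,"ay": 0,"az": -3.9},
    {"claw": 0,"tx": 0.0033,"ty": 0.0046,"tz": 0.0072,"ax": 0,"ay": 0,"az": -3.9},
    {"claw": 0,"tx": 0.0033,"ty": 0.0046,"tz": 0.0072,"ax": 0,"ay": 0,"az": -3.9}
  ]
}}

```text
clock: 4.3
tcp_pos: [0.5046, -0.438, 0.2602]
orientation: [2.44, 1.979, -0.0]
contact_force: [-0.2, 0.6, 0.1]
grip_width: 0.0854
gripper_force: 0.0
```

Run:
```python
from h import *
np.set_printoptions(precision=4,suppress=True)
im,mt=snap('wrist','w3.png')
o=r.get_obs(); print(o['clock'],o['tcp_pos'],yawnow(),o['qvel'])
for d in r.tip_of('tube','wrist')[:2]:
    P=(mt[1]@np.append(d['location'],1))[:3]; print(d['confidence'],P,proj('wrist',P,mt)*1.5)
np.savez('w3.npz',T=mt[1])
```

```text
4.35 [ 0.5053 -0.4369  0.2587] 78.39004966046451 [-0.0072 -0.0183  0.0126  0.0197 -0.0389  0.0211 -0.1215]
0.81 [ 0.5018 -0.436  -0.0015] [372.4208 302.0854]
```

View pics/w3.png

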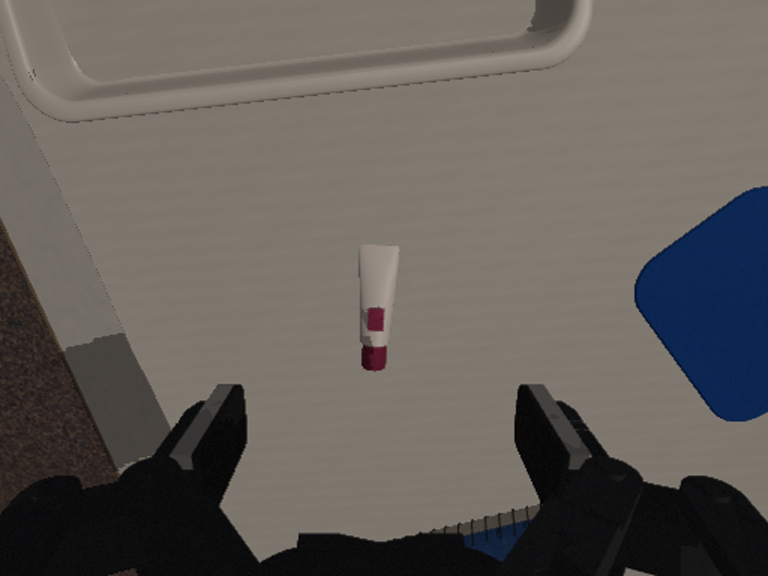

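The tube is centred between the fingers, crimp at (379,246) and cap end at (374,370).

Run:
```python
from h import *
np.set_printoptions(precision=4,suppress=True)
mt=(r.camera_model('wrist'),np.load('w3.npz')['T'])
f=lambda u,v,z: ray('wrist',u/1.5,v/1.5,z,mt)
c,e=f(374,370,.005),f(379,247,.003); d=c-e; th=np.degrees(np.arctan2(d[1],d[0])); m=(c+e)/2;print('tube',c,e,np.linalg.norm(d),th,m)
go(m[0],m[1],.177,th+180,10)
go(.5036,-.4375,.177,78,10)
```

```text
tube [ 0.4951 -0.4715  0.005 ] [ 0.5115 -0.407   0.003 ] 0.06660896346336502 -104.2416131901667 [ 0.5033 -0.4393  0.004 ]
10 rows: t [-0.0003 -0.0001  0.0082] a [-0.01 -0.01  0.23] 
10 rows: t [-0.0001 -0.0001  0.0082] a [-0.01 -0.01  0.  ]
```

Emit:
{"method": "arm_command", "body": {
  "plan": [
    {"claw": 0,"tx": -0.0002,"ty": 0,"tz": 0.0102,"ax": 0,"ay": 0,"az": 0.2},
    {"claw": 0,"tx": -0.0002,"ty": 0,"tz": 0.0102,"ax": 0,"ay": 0,"az": 0.2},
    {"claw": 0,"tx": -0.0002,"ty": 0,"tz": 0.0102,"ax": 0,"ay": 0,"az": 0.2},
    {"claw": 0,"tx": -0.0002,"ty": 0,"tz": 0.0102,"ax": 0,"ay": 0,"az": 0.2},
    {"claw": 0,"tx": -0.0002,"ty": 0,"tz": 0.0102,"ax": 0,"ay": 0,"az": 0.2},
    {"claw": 0,"tx": -0.0002,"ty": 0,"tz": 0.0102,"ax": 0,"ay": 0,"az": 0.2},
    {"claw": 0,"tx": -0.0002,"ty": 0,"tz": 0.0102,"ax": 0,"ay": 0,"az": 0.2},
    {"claw": 0,"tx": 0,"ty": 0,"tz": 0.0102,"ax": 0,"ay": 0,"az": 0},
    {"claw": 0,"tx": 0,"ty": 0,"tz": 0,"ax": 0,"ay": 0,"az": 0},
    {"claw": 0.5,"tx": 0,"ty": 0,"tz": 0,"ax": 0,"ay": 0,"az": 0}
  ]
}}

```text
clock: 5.23
tcp_pos: [0.5046, -0.4382, 0.1783]
orientation: [-2.465, -1.946, 0.0]
contact_force: [1.3, -1.3, -0.1]
grip_width: 0.0755
gripper_force: 0.0
```

Emit:
{"method": "arm_command", "body": {
  "plan": [
    {"claw": 1,"tx": 0,"ty": 0,"tz": 0,"ax": 0,"ay": 0,"az": 0},
    {"claw": 1,"tx": 0,"ty": 0,"tz": 0,"ax": 0,"ay": 0,"az": 0},
    {"claw": 1,"tx": 0,"ty": 0,"tz": 0,"ax": 0,"ay": 0,"az": 0},
    {"claw": 1,"tx": 0,"ty": 0,"tz": 0,"ax": 0,"ay": 0,"az": 0},
    {"claw": 1,"tx": 0,"ty": 0,"tz": 0,"ax": 0,"ay": 0,"az": 0},
    {"claw": 1,"tx": 0,"ty": 0,"tz": 0,"ax": 0,"ay": 0,"az": 0},
    {"claw": 1,"tx": 0,"ty": 0,"tz": 0,"ax": 0,"ay": 0,"az": 0},
    {"claw": 1,"tx": 0,"ty": 0,"tz": 0,"ax": 0,"ay": 0,"az": 0},
    {"claw": 1,"tx": 0,"ty": 0,"tz": 0,"ax": 0,"ay": 0,"az": 0},
    {"claw": 1,"tx": 0,"ty": 0,"tz": 0,"ax": 0,"ay": 0,"az": 0}
  ],
  "squeeze": 25
}}

```text
clock: 6.07
tcp_pos: [0.5049, -0.4386, 0.1796]
orientation: [2.465, 1.946, 0.0]
contact_force: [-0.8, 1.2, 5.4]
grip_width: 0.0141
gripper_force: 23.8
```

Emit:
{"method": "arm_command", "body": {
  "plan": [
    {"claw": 1,"tx": 0,"ty": 0,"tz": -0.01,"ax": 0,"ay": 0,"az": 0},
    {"claw": 1,"tx": 0,"ty": 0,"tz": -0.01,"ax": 0,"ay": 0,"az": 0},
    {"claw": 1,"tx": 0,"ty": 0,"tz": -0.01,"ax": 0,"ay": 0,"az": 0},
    {"claw": 1,"tx": 0,"ty": 0,"tz": -0.01,"ax": 0,"ay": 0,"az": 0},
    {"claw": 1,"tx": 0,"ty": 0,"tz": -0.01,"ax": 0,"ay": 0,"az": 0},
    {"claw": 1,"tx": 0,"ty": 0,"tz": -0.01,"ax": 0,"ay": 0,"az": 0},
    {"claw": 1,"tx": 0,"ty": 0,"tz": -0.01,"ax": 0,"ay": 0,"az": 0},
    {"claw": 1,"tx": 0,"ty": 0,"tz": -0.01,"ax": 0,"ay": 0,"az": 0},
    {"claw": 1,"tx": 0,"ty": 0,"tz": 0,"ax": 0,"ay": 0,"az": 0},
    {"claw": 1,"tx": 0,"ty": 0,"tz": 0,"ax": 0,"ay": 0,"az": 0}
  ]
}}

```text
clock: 6.9
tcp_pos: [0.5049, -0.4386, 0.2599]
orientation: [2.465, 1.946, 0.0]
contact_force: [-0.8, -0.0, -0.5]
grip_width: 0.014
gripper_force: 22.3
```

Run:
```python
from h import *
im,mt=snap('wrist','w4.png',1); o=r.get_obs(); print(o['tcp_pos'],yawnow(),o['grip_width'],o['gripper_force'])
cv2.imwrite('pics/w4c.png',cv2.resize(im[200:,130:380],None,fx=2.4,fy=2.4))
s=go(.4512,-.2323,.26,174.6,18); go(.4512,-.2323,.26,174.6,20)
```

```text
[ 0.50459246 -0.43842312  0.25912289] 76.56973955021891 0.013845275261391963 22.34835483133793
18 rows: t [ 0.0127  0.0042 -0.    ] a [-0.    0.   -5.45] 
20 rows: t [ 0.0114  0.0038 -0.    ] a [-0.   0.  -4.9]
```

View pics/w4c.png

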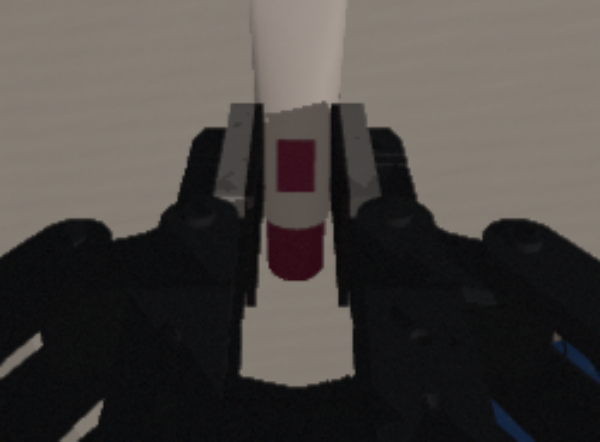

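The tube is held flat, a little towards its cap. I'll carry it over the near half of the wide tray.

Run:
```python
from h import *
s=go(.4612,-.2333,.26,174.6,20)
```

```text
20 rows: t [ 0.0111  0.0043 -0.    ] a [-0.   0.  -4.9]
```

Emit:
{"method": "arm_command", "body": {
  "plan": [
    {"claw": 1,"tx": 0.0111,"ty": 0.0043,"tz": 0,"ax": 0,"ay": 0,"az": -4.9},
    {"claw": 1,"tx": 0.0111,"ty": 0.0043,"tz": 0,"ax": 0,"ay": 0,"az": -4.9},
    {"claw": 1,"tx": 0.0111,"ty": 0.0043,"tz": 0,"ax": 0,"ay": 0,"az": -4.9},
    {"claw": 1,"tx": 0.0111,"ty": 0.0043,"tz": 0,"ax": 0,"ay": 0,"az": -4.9},
    {"claw": 1,"tx": 0.0111,"ty": 0.0043,"tz": 0,"ax": 0,"ay": 0,"az": -4.9},
    {"claw": 1,"tx": 0.0111,"ty": 0.0043,"tz": 0,"ax": 0,"ay": 0,"az": -4.9},
    {"claw": 1,"tx": 0.0111,"ty": 0.0043,"tz": 0,"ax": 0,"ay": 0,"az": -4.9},
    {"claw": 1,"tx": 0.0111,"ty": 0.0043,"tz": 0,"ax": 0,"ay": 0,"az": -4.9},
    {"claw": 1,"tx": 0.0111,"ty": 0.0043,"tz": 0,"ax": 0,"ay": 0,"az": -4.9},
    {"claw": 1,"tx": 0.0111,"ty": 0.0043,"tz": 0,"ax": 0,"ay": 0,"az": -4.9}
  ]
}}

```text
clock: 7.78
tcp_pos: [0.5296, -0.3249, 0.2582]
orientation: [-1.43, -2.796, -0.0]
contact_force: [-1.1, -0.2, 0.5]
grip_width: 0.014
gripper_force: 22.4
```

Emit:
{"method": "arm_command", "body": {
  "plan": [
    {"claw": 1,"tx": 0.0111,"ty": 0.0043,"tz": 0,"ax": 0,"ay": 0,"az": -4.9},
    {"claw": 1,"tx": 0.0111,"ty": 0.0043,"tz": 0,"ax": 0,"ay": 0,"az": -4.9},
    {"claw": 1,"tx": 0.0111,"ty": 0.0043,"tz": 0,"ax": 0,"ay": 0,"az": -4.9},
    {"claw": 1,"tx": 0.0111,"ty": 0.0043,"tz": 0,"ax": 0,"ay": 0,"az": -4.9},
    {"claw": 1,"tx": 0.0111,"ty": 0.0043,"tz": 0,"ax": 0,"ay": 0,"az": -4.9},
    {"claw": 1,"tx": 0.0111,"ty": 0.0043,"tz": 0,"ax": 0,"ay": 0,"az": -4.9},
    {"claw": 1,"tx": 0.0111,"ty": 0.0043,"tz": 0,"ax": 0,"ay": 0,"az": -4.9},
    {"claw": 1,"tx": 0.0111,"ty": 0.0043,"tz": 0,"ax": 0,"ay": 0,"az": -4.9},
    {"claw": 1,"tx": 0.0111,"ty": 0.0043,"tz": 0,"ax": 0,"ay": 0,"az": -4.9},
    {"claw": 1,"tx": 0.0111,"ty": 0.0043,"tz": 0,"ax": 0,"ay": 0,"az": -4.9}
  ]
}}

```text
clock: 8.62
tcp_pos: [0.4605, -0.2322, 0.2584]
orientation: [-0.141, -3.137, -0.001]
contact_force: [-0.4, 0.6, -0.2]
grip_width: 0.0143
gripper_force: 22.4
```

Emit:
{"method": "arm_command", "body": {
  "plan": [
    {"claw": 1,"tx": 0,"ty": 0,"tz": 0.01,"ax": 0,"ay": 0,"az": 0},
    {"claw": 1,"tx": 0,"ty": 0,"tz": 0.01,"ax": 0,"ay": 0,"az": 0},
    {"claw": 1,"tx": 0,"ty": 0,"tz": 0.01,"ax": 0,"ay": 0,"az": 0},
    {"claw": 1,"tx": 0,"ty": 0,"tz": 0.01,"ax": 0,"ay": 0,"az": 0},
    {"claw": 1,"tx": 0,"ty": 0,"tz": 0.01,"ax": 0,"ay": 0,"az": 0},
    {"claw": 1,"tx": 0,"ty": 0,"tz": 0,"ax": 0,"ay": 0,"az": 0},
    {"claw": 1,"tx": 0,"ty": 0,"tz": 0,"ax": 0,"ay": 0,"az": 0},
    {"claw": 1,"tx": 0,"ty": 0,"tz": 0,"ax": 0,"ay": 0,"az": 0},
    {"claw": 1,"tx": 0,"ty": 0,"tz": 0,"ax": 0,"ay": 0,"az": 0},
    {"claw": 1,"tx": 0,"ty": 0,"tz": 0,"ax": 0,"ay": 0,"az": 0}
  ]
}}

```text
clock: 9.45
tcp_pos: [0.4615, -0.2329, 0.2096]
orientation: [0.149, 3.137, -0.001]
contact_force: [0.2, -0.6, -0.0]
grip_width: 0.0143
gripper_force: 22.4
```

Run:
```python
from h import *
print(yawnow()); go(.4612,-.2333,.181,174.6,10)
```

```text
174.57015025462732
10 rows: t [ 0.     -0.      0.0029] a [-0.    0.01 -0.  ]
```

Emit:
{"method": "arm_command", "body": {
  "plan": [
    {"claw": 1,"tx": 0,"ty": 0,"tz": 0.004,"ax": 0,"ay": 0,"az": 0},
    {"claw": 1,"tx": 0,"ty": 0,"tz": 0.004,"ax": 0,"ay": 0,"az": 0},
    {"claw": 1,"tx": 0,"ty": 0,"tz": 0.004,"ax": 0,"ay": 0,"az": 0},
    {"claw": 1,"tx": 0,"ty": 0,"tz": 0.004,"ax": 0,"ay": 0,"az": 0},
    {"claw": 1,"tx": 0,"ty": 0,"tz": 0.004,"ax": 0,"ay": 0,"az": 0},
    {"claw": 1,"tx": 0,"ty": 0,"tz": 0.004,"ax": 0,"ay": 0,"az": 0},
    {"claw": 1,"tx": 0,"ty": 0,"tz": 0.004,"ax": 0,"ay": 0,"az": 0},
    {"claw": 1,"tx": 0,"ty": 0,"tz": 0,"ax": 0,"ay": 0,"az": 0},
    {"claw": 1,"tx": 0,"ty": 0,"tz": 0,"ax": 0,"ay": 0,"az": 0},
    {"claw": 0.75,"tx": 0,"ty": 0,"tz": 0,"ax": 0,"ay": 0,"az": 0}
  ]
}}

```text
clock: 10.28
tcp_pos: [0.4612, -0.2328, 0.1809]
orientation: [0.149, 3.138, 0.0]
contact_force: [0.5, -0.1, -0.3]
grip_width: 0.0208
gripper_force: 0.0
```

Emit:
{"method": "arm_command", "body": {
  "plan": [
    {"claw": 0.7,"tx": 0,"ty": 0,"tz": 0,"ax": 0,"ay": 0,"az": 0},
    {"claw": 0.6,"tx": 0,"ty": 0,"tz": 0,"ax": 0,"ay": 0,"az": 0},
    {"claw": 0.5,"tx": 0,"ty": 0,"tz": 0,"ax": 0,"ay": 0,"az": 0},
    {"claw": 0.4,"tx": 0,"ty": 0,"tz": -0.005,"ax": 0,"ay": 0,"az": 0},
    {"claw": 0.4,"tx": 0,"ty": 0,"tz": -0.01,"ax": 0,"ay": 0,"az": 0},
    {"claw": 0.3,"tx": 0,"ty": 0,"tz": -0.015,"ax": 0,"ay": 0,"az": 0},
    {"claw": 0,"tx": 0,"ty": 0,"tz": -0.02,"ax": 0,"ay": 0,"az": 0},
    {"claw": 0,"tx": 0,"ty": 0,"tz": -0.03,"ax": 0,"ay": 0,"az": 0},
    {"claw": 0,"tx": 0,"ty": 0,"tz": -0.04,"ax": 0,"ay": 0,"az": 0},
    {"claw": 0,"tx": 0,"ty": 0,"tz": -0.04,"ax": 0,"ay": 0,"az": 0}
  ]
}}

```text
clock: 11.12
tcp_pos: [0.4607, -0.2323, 0.343]
orientation: [-0.147, -3.137, -0.002]
contact_force: [0.8, -1.0, 0.3]
grip_width: 0.0857
gripper_force: 0.0
```

Run:
```python
from h import *
np.set_printoptions(precision=4,suppress=True)
o=r.get_obs(); print(o['tcp_pos'],yawnow())
for n in ['top','side','wrist']:
    im,mt=snap(n,n+'5.png')
    for t in ['tube','tray_wide']:
        for d in r.tip_of(t,n)[:2]:
            P=(mt[1]@np.append(d['location'],1))[:3]; print(n,t,d['confidence'],P,proj(n,P,mt)*1.5)
go(.42,-.02,.42,0,20); go(.42,.0,.42,0,30)
```

```text
[ 0.4607 -0.2323  0.343 ] 174.62703744979103
top tray_wide 0.84 [ 0.508  -0.2387 -0.0024] [468.5218 314.9298]
side tube 0.71 [ 0.4623 -0.2389 -0.0022] [329.7617 408.4733]
side tray_wide 0.62 [ 0.5056 -0.2381 -0.0006] [353.9942 410.1802]
wrist tube 0.94 [ 0.4581 -0.2341 -0.0018] [376.9951 261.4829]
wrist tube 0.35 [0.5954 0.0175 0.0023] [725.9275 408.0422]
wrist tray_wide 0.66 [ 0.5035 -0.2401  0.0025] [374.8337 325.6749]
20 rows: t [ 0.0163 -0.0026 -0.004 ] a [-0.01 -0.01  8.73] OVER
30 rows: t [ 0.0118 -0.002  -0.0027] a [-0.01 -0.    5.82]
```

The tube is placed at about tray y = -0.045, on the midline. Next I'll look at the vial, strip carton and narrow tray.

Run:
```python
from h import *
go(.43,.1,.43,0,30)
```

```text
30 rows: t [ 0.0169 -0.0015 -0.003 ] a [-0.01 -0.    5.82]
```

Emit:
{"method": "arm_command", "body": {
  "plan": [
    {"claw": 0,"tx": 0.0169,"ty": -0.0015,"tz": -0.003,"ax": 0,"ay": 0,"az": 5.82},
    {"claw": 0,"tx": 0.0169,"ty": -0.0015,"tz": -0.003,"ax": 0,"ay": 0,"az": 5.82},
    {"claw": 0,"tx": 0.0169,"ty": -0.0015,"tz": -0.003,"ax": 0,"ay": 0,"az": 5.82},
    {"claw": 0,"tx": 0.0169,"ty": -0.0015,"tz": -0.003,"ax": 0,"ay": 0,"az": 5.82},
    {"claw": 0,"tx": 0.0169,"ty": -0.0015,"tz": -0.003,"ax": 0,"ay": 0,"az": 5.82},
    {"claw": 0,"tx": 0.0169,"ty": -0.0015,"tz": -0.003,"ax": 0,"ay": 0,"az": 5.82},
    {"claw": 0,"tx": 0.0169,"ty": -0.0015,"tz": -0.003,"ax": 0,"ay": 0,"az": 5.82},
    {"claw": 0,"tx": 0.0169,"ty": -0.0015,"tz": -0.003,"ax": 0,"ay": 0,"az": 5.82},
    {"claw": 0,"tx": 0.0169,"ty": -0.0015,"tz": -0.003,"ax": 0,"ay": 0,"az": 5.82},
    {"claw": 0,"tx": 0.0169,"ty": -0.0015,"tz": -0.003,"ax": 0,"ay": 0,"az": 5.82}
  ]
}}

```text
clock: 12.4
tcp_pos: [0.3147, -0.1597, 0.3705]
orientation: [-1.662, -2.663, -0.0]
contact_force: [-0.4, 0.5, -0.5]
grip_width: 0.0858
gripper_force: 0.0
```

Emit:
{"method": "arm_command", "body": {
  "plan": [
    {"claw": 0,"tx": 0.0169,"ty": -0.0015,"tz": -0.003,"ax": 0,"ay": 0,"az": 5.82},
    {"claw": 0,"tx": 0.0169,"ty": -0.0015,"tz": -0.003,"ax": 0,"ay": 0,"az": 5.82},
    {"claw": 0,"tx": 0.0169,"ty": -0.0015,"tz": -0.003,"ax": 0,"ay": 0,"az": 5.82},
    {"claw": 0,"tx": 0.0169,"ty": -0.0015,"tz": -0.003,"ax": 0,"ay": 0,"az": 5.82},
    {"claw": 0,"tx": 0.0169,"ty": -0.0015,"tz": -0.003,"ax": 0,"ay": 0,"az": 5.82},
    {"claw": 0,"tx": 0.0169,"ty": -0.0015,"tz": -0.003,"ax": 0,"ay": 0,"az": 5.82},
    {"claw": 0,"tx": 0.0169,"ty": -0.0015,"tz": -0.003,"ax": 0,"ay": 0,"az": 5.82},
    {"claw": 0,"tx": 0.0169,"ty": -0.0015,"tz": -0.003,"ax": 0,"ay": 0,"az": 5.82},
    {"claw": 0,"tx": 0.0169,"ty": -0.0015,"tz": -0.003,"ax": 0,"ay": 0,"az": 5.82},
    {"claw": 0,"tx": 0.0169,"ty": -0.0015,"tz": -0.003,"ax": 0,"ay": 0,"az": 5.82}
  ]
}}

```text
clock: 13.23
tcp_pos: [0.3005, 0.0026, 0.4007]
orientation: [-2.748, -1.521, 0.002]
contact_force: [-0.2, -0.3, 0.3]
grip_width: 0.085
gripper_force: 0.0
```

Emit:
{"method": "arm_command", "body": {
  "plan": [
    {"claw": 0,"tx": 0.0169,"ty": -0.0015,"tz": -0.003,"ax": 0,"ay": 0,"az": 5.82},
    {"claw": 0,"tx": 0.0169,"ty": -0.0015,"tz": -0.003,"ax": 0,"ay": 0,"az": 5.82},
    {"claw": 0,"tx": 0.0169,"ty": -0.0015,"tz": -0.003,"ax": 0,"ay": 0,"az": 5.82},
    {"claw": 0,"tx": 0.0169,"ty": -0.0015,"tz": -0.003,"ax": 0,"ay": 0,"az": 5.82},
    {"claw": 0,"tx": 0.0169,"ty": -0.0015,"tz": -0.003,"ax": 0,"ay": 0,"az": 5.82},
    {"claw": 0,"tx": 0.0169,"ty": -0.0015,"tz": -0.003,"ax": 0,"ay": 0,"az": 5.82},
    {"claw": 0,"tx": 0.0169,"ty": -0.0015,"tz": -0.003,"ax": 0,"ay": 0,"az": 5.82},
    {"claw": 0,"tx": 0.0169,"ty": -0.0015,"tz": -0.003,"ax": 0,"ay": 0,"az": 5.82},
    {"claw": 0,"tx": 0,"ty": 0,"tz": -0.003,"ax": 0,"ay": 0,"az": 5.82},
    {"claw": 0,"tx": 0,"ty": 0,"tz": -0.003,"ax": 0,"ay": 0,"az": 5.82}
  ]
}}

```text
clock: 14.07
tcp_pos: [0.3759, 0.0812, 0.4284]
orientation: [-3.13, -0.211, 0.01]
contact_force: [0.3, 0.1, -0.3]
grip_width: 0.0856
gripper_force: 0.0
```

Run:
```python
from h import *
np.set_printoptions(precision=4,suppress=True)
o=r.get_obs(); print(o['clock'],o['tcp_pos'],yawnow(),o['joints'])
im,mt=snap('wrist','w6.png'); np.savez('w6.npz',T=mt[1])
for t in ['vial','strip_carton','tray_narrow','gauze_carton']:
    for d in r.tip_of(t,'wrist')[:2]:
        P=(mt[1]@np.append(d['location'],1))[:3]; print(t,d['confidence'],P,proj('wrist',P,mt)*1.5)
```

```text
14.0667 [0.3759 0.0812 0.4284] 7.709397820925549 [ 1.0157  0.0627 -1.3723  2.1018  0.0642  1.0329 -1.8257]
vial 0.69 [ 0.4233  0.0003 -0.0021] [485.9422 196.5252]
tray_narrow 0.86 [0.5075 0.2512 0.0041] [183.3938  39.2032]
gauze_carton 0.55 [0.4322 0.0989 0.0001] [371.1895 169.4433]
```

View pics/w6.png

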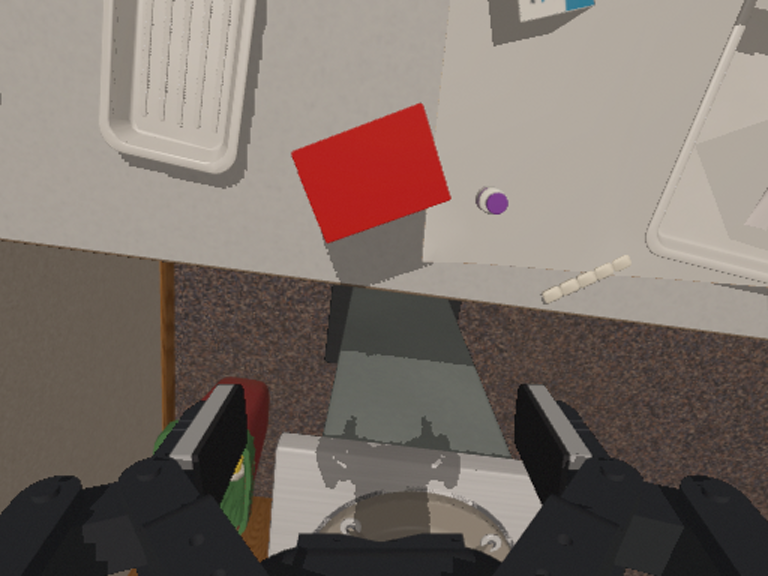

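The red look-alike's top has corners at (422,104), (450,198), (327,242) and (292,153), and the vial's cap is at (496,202). The narrow tray's near end spans (103,150) to (235,170). I'll work out clearances; joint 3 is near its limit, so I'll also move outward.

Run:
```python
from h import *
np.set_printoptions(precision=4,suppress=True)
mt=(r.camera_model('wrist'),np.load('w6.npz')['T'])
f=lambda u,v,z: ray('wrist',u/1.5,v/1.5,z,mt)
for uv in [(422,104),(450,198),(327,242),(292,153)]: print('red',f(*uv,.1))
print('vialcap',f(497,203,.038),'base',f(486,197,.0))
a,b=f(101,140,.02),f(106,0,.02); d=b-a; print('L rim',a,b,np.degrees(np.arctan2(d[1],d[0])))
a,b=f(237,150,.02),f(256,0,.02); d=b-a; print('R rim',a,b,np.degrees(np.arctan2(d[1],d[0])))
a,b=f(130,157,.02),f(210,173,.02); d=b-a; print('near rim',a,b,np.degrees(np.arctan2(d[1],d[0])))
go(.47,-.05,.40,0,10)
```

```text
red [0.4793 0.0722 0.1   ]
red [0.4276 0.0459 0.1   ]
red [0.3892 0.1197 0.1   ]
red [0.4412 0.1464 0.1   ]
vialcap [0.4229 0.0002 0.038 ] base [0.423  0.0007 0.    ]
L rim [0.4271 0.3078 0.02  ] [0.523  0.2992 0.02  ] -5.106573160065431
R rim [0.4339 0.2034 0.02  ] [0.5371 0.1939 0.02  ] -5.244557567546185
near rim [0.4174 0.286  0.02  ] [0.4137 0.2238 0.02  ] -93.44797754507668
10 rows: t [0.0085 0.0138 0.0028] a [0.   0.02 0.8 ]
```

Run:
```python
from h import *
go(.50,-.03,.40,90,20)
```

```text
20 rows: t [0.0002 0.0091 0.0014] a [-0.01  0.01 -4.1 ]
```

Emit:
{"method": "arm_command", "body": {
  "plan": [
    {"claw": 0,"tx": 0.0002,"ty": 0.0091,"tz": 0.0014,"ax": 0,"ay": 0,"az": -4.1},
    {"claw": 0,"tx": 0.0002,"ty": 0.0091,"tz": 0.0014,"ax": 0,"ay": 0,"az": -4.1},
    {"claw": 0,"tx": 0.0002,"ty": 0.0091,"tz": 0.0014,"ax": 0,"ay": 0,"az": -4.1},
    {"claw": 0,"tx": 0.0002,"ty": 0.0091,"tz": 0.0014,"ax": 0,"ay": 0,"az": -4.1},
    {"claw": 0,"tx": 0.0002,"ty": 0.0091,"tz": 0.0014,"ax": 0,"ay": 0,"az": -4.1},
    {"claw": 0,"tx": 0.0002,"ty": 0.0091,"tz": 0.0014,"ax": 0,"ay": 0,"az": -4.1},
    {"claw": 0,"tx": 0.0002,"ty": 0.0091,"tz": 0.0014,"ax": 0,"ay": 0,"az": -4.1},
    {"claw": 0,"tx": 0.0002,"ty": 0.0091,"tz": 0.0014,"ax": 0,"ay": 0,"az": -4.1},
    {"claw": 0,"tx": 0.0002,"ty": 0.0091,"tz": 0.0014,"ax": 0,"ay": 0,"az": -4.1},
    {"claw": 0,"tx": 0.0002,"ty": 0.0091,"tz": 0.0014,"ax": 0,"ay": 0,"az": -4.1}
  ]
}}

```text
clock: 15.15
tcp_pos: [0.4167, 0.0012, 0.4146]
orientation: [-2.857, -1.306, 0.006]
contact_force: [-1.5, 0.7, 0.6]
grip_width: 0.0851
gripper_force: 0.0
```

Emit:
{"method": "arm_command", "body": {
  "plan": [
    {"claw": 0,"tx": 0.0002,"ty": 0.0091,"tz": 0.0014,"ax": 0,"ay": 0,"az": -4.1},
    {"claw": 0,"tx": 0.0002,"ty": 0.0091,"tz": 0.0014,"ax": 0,"ay": 0,"az": -4.1},
    {"claw": 0,"tx": 0.0002,"ty": 0.0091,"tz": 0.0014,"ax": 0,"ay": 0,"az": -4.1},
    {"claw": 0,"tx": 0.0002,"ty": 0.0091,"tz": 0.0014,"ax": 0,"ay": 0,"az": -4.1},
    {"claw": 0,"tx": 0.0002,"ty": 0.0091,"tz": 0.0014,"ax": 0,"ay": 0,"az": -4.1},
    {"claw": 0,"tx": 0.0002,"ty": 0.0091,"tz": 0.0014,"ax": 0,"ay": 0,"az": -4.1},
    {"claw": 0,"tx": 0.0002,"ty": 0.0091,"tz": 0.0014,"ax": 0,"ay": 0,"az": -4.1},
    {"claw": 0,"tx": 0.0002,"ty": 0.0091,"tz": 0.0014,"ax": 0,"ay": 0,"az": -4.1},
    {"claw": 0,"tx": 0.0002,"ty": 0.0091,"tz": 0.0014,"ax": 0,"ay": 0,"az": -4.1},
    {"claw": 0,"tx": 0.0002,"ty": 0.0091,"tz": 0.0014,"ax": 0,"ay": 0,"az": -4.1}
  ]
}}

```text
clock: 15.98
tcp_pos: [0.4999, -0.0313, 0.4002]
orientation: [-2.218, -2.222, 0.006]
contact_force: [-0.2, 0.9, 0.4]
grip_width: 0.0856
gripper_force: 0.0
```

Run:
```python
from h import *
np.set_printoptions(precision=4,suppress=True)
o=r.get_obs(); print(o['clock'],o['tcp_pos'],yawnow(),o['joints'])
im,mt=snap('wrist','w7.png'); np.savez('w7.npz',T=mt[1])
for t in ['strip_carton','vial']:
    for d in r.tip_of(t,'wrist')[:2]:
        P=(mt[1]@np.append(d['location'],1))[:3]; print(t,d['confidence'],P,proj('wrist',P,mt)*1.5)
s=go(.4225,-.003,.28,90,20)
s=go(.4225,-.003,.185,90,10,s)
```

```text
15.9833 [ 0.4999 -0.0313  0.4002] 90.10981660149734 [ 0.982   0.5395 -1.3612  1.9096  0.5743  1.1784 -0.5888]
strip_carton 0.72 [0.5947 0.0155 0.0008] [503.4369 188.9972]
vial 0.92 [ 0.4219  0.0022 -0.0042] [282.6543 205.0201]
20 rows: t [ 0.0014 -0.0038  0.006 ] a [-0.01 -0.   -0.01] 
10 rows: t [-0.     -0.      0.0095] a [0. 0. 0.]
```

View pics/w7.png

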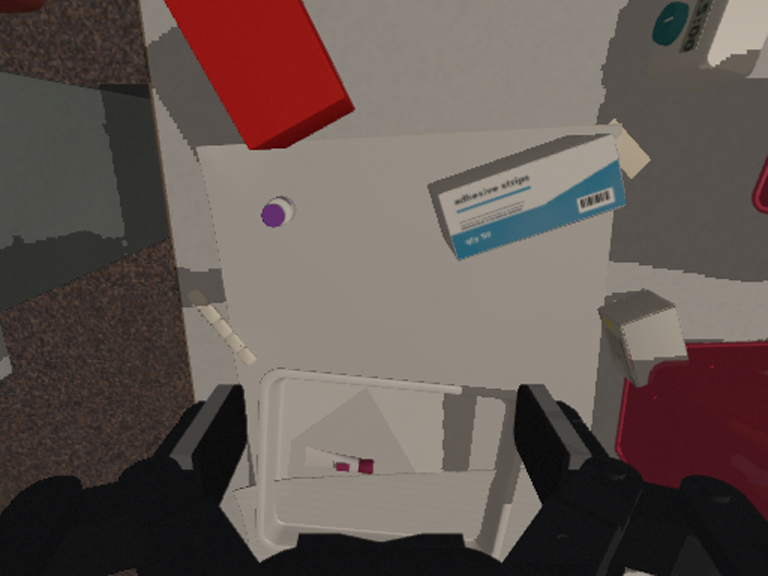

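The strip carton's top face (the label) has corners at (446,193), (612,137), (626,205) and (458,260). The vial is at (276,212), clear of the red box, and the tube lies in the tray with its cap facing away.

Run:
```python
from h import *
np.set_printoptions(precision=4,suppress=True)
mt=(r.camera_model('wrist'),np.load('w7.npz')['T'])
f=lambda u,v,z: ray('wrist',u/1.5,v/1.5,z,mt)
c=[f(*p,.075)[:2] for p in [(440,187),(612,137),(626,205),(458,260)]]
c=np.array(c); print(c,c.mean(0)); print([np.linalg.norm(c[i]-c[i-1]) for i in range(4)])
for i,j in [(0,1),(3,2)]: d=c[j]-c[i]; print(np.degrees(np.arctan2(d[1],d[0])))
print('vial',f(273,214,.038),f(283,205,0))
```

```text
[[ 0.5365  0.0233]
 [ 0.638   0.0527]
 [ 0.653   0.0126]
 [ 0.5501 -0.023 ]] [0.5944 0.0164]
[np.float64(0.048198892481512066), np.float64(0.1057229483828419), np.float64(0.042870640776449476), np.float64(0.1089022624935428)]
16.164097554182856
19.033029243491356
vial [0.4235 0.0011 0.038 ] [0.4231 0.0028 0.    ]
```

Emit:
{"method": "arm_command", "body": {
  "plan": [
    {"claw": 0,"tx": 0.0028,"ty": -0.0076,"tz": 0.012,"ax": 0,"ay": 0,"az": 0},
    {"claw": 0,"tx": 0.0028,"ty": -0.0076,"tz": 0.012,"ax": 0,"ay": 0,"az": 0},
    {"claw": 0,"tx": 0.0028,"ty": -0.0076,"tz": 0.012,"ax": 0,"ay": 0,"az": 0},
    {"claw": 0,"tx": 0.0028,"ty": -0.0076,"tz": 0.012,"ax": 0,"ay": 0,"az": 0},
    {"claw": 0,"tx": 0.0028,"ty": -0.0076,"tz": 0.012,"ax": 0,"ay": 0,"az": 0},
    {"claw": 0,"tx": 0.0028,"ty": -0.0076,"tz": 0.012,"ax": 0,"ay": 0,"az": 0},
    {"claw": 0,"tx": 0.0028,"ty": -0.0076,"tz": 0.012,"ax": 0,"ay": 0,"az": 0},
    {"claw": 0,"tx": 0.0028,"ty": -0.0076,"tz": 0.012,"ax": 0,"ay": 0,"az": 0},
    {"claw": 0,"tx": 0.0028,"ty": -0.0076,"tz": 0.012,"ax": 0,"ay": 0,"az": 0},
    {"claw": 0,"tx": 0.0028,"ty": -0.0076,"tz": 0.012,"ax": 0,"ay": 0,"az": 0}
  ]
}}

```text
clock: 16.97
tcp_pos: [0.4221, -0.0026, 0.2805]
orientation: [-2.225, -2.215, 0.005]
contact_force: [0.6, 0.4, -0.9]
grip_width: 0.0852
gripper_force: 0.0
```

Run:
```python
from h import *
np.set_printoptions(precision=4,suppress=True)
o=r.get_obs(); print(o['clock'],o['tcp_pos'],yawnow(),o['joints'])
s=go(.4225,-.003,.186,90,10)
```

```text
16.9667 [ 0.4221 -0.0026  0.2805] 89.74989256374525 [ 0.8896  0.5671 -1.2624  2.1892  0.71    0.9031 -0.8158]
10 rows: t [-0.      0.0001  0.0095] a [-0.02  0.01 -0.03]
```

Emit:
{"method": "arm_command", "body": {
  "plan": [
    {"claw": 0,"tx": 0.0002,"ty": 0,"tz": 0.011,"ax": 0,"ay": 0,"az": 0},
    {"claw": 0,"tx": 0.0002,"ty": 0,"tz": 0.011,"ax": 0,"ay": 0,"az": 0},
    {"claw": 0,"tx": 0.0002,"ty": 0,"tz": 0.011,"ax": 0,"ay": 0,"az": 0},
    {"claw": 0,"tx": 0.0002,"ty": 0,"tz": 0.011,"ax": 0,"ay": 0,"az": 0},
    {"claw": 0,"tx": 0.0002,"ty": 0,"tz": 0.011,"ax": 0,"ay": 0,"az": 0},
    {"claw": 0,"tx": 0.0002,"ty": 0,"tz": 0.011,"ax": 0,"ay": 0,"az": 0},
    {"claw": 0,"tx": 0.0002,"ty": 0,"tz": 0.011,"ax": 0,"ay": 0,"az": 0},
    {"claw": 0,"tx": 0,"ty": 0,"tz": 0.011,"ax": 0,"ay": 0,"az": 0},
    {"claw": 0,"tx": 0,"ty": 0,"tz": 0.01,"ax": 0,"ay": 0,"az": 0},
    {"claw": 0,"tx": 0,"ty": 0,"tz": 0,"ax": 0,"ay": 0,"az": 0}
  ]
}}

```text
clock: 17.8
tcp_pos: [0.4218, -0.0015, 0.182]
orientation: [-2.223, -2.215, 0.007]
contact_force: [-0.1, 0.1, 0.3]
grip_width: 0.0851
gripper_force: 0.0
```

Emit:
{"method": "arm_command", "body": {
  "plan": [
    {"claw": 0.4,"tx": 0,"ty": 0,"tz": 0,"ax": 0,"ay": 0,"az": 0},
    {"claw": 0.5,"tx": 0,"ty": 0,"tz": 0,"ax": 0,"ay": 0,"az": 0},
    {"claw": 0.6,"tx": 0,"ty": 0,"tz": 0,"ax": 0,"ay": 0,"az": 0},
    {"claw": 0.65,"tx": 0,"ty": 0,"tz": 0,"ax": 0,"ay": 0,"az": 0},
    {"claw": 0.7,"tx": 0,"ty": 0,"tz": 0,"ax": 0,"ay": 0,"az": 0},
    {"claw": 0.75,"tx": 0,"ty": 0,"tz": 0,"ax": 0,"ay": 0,"az": 0},
    {"claw": 0.8,"tx": 0,"ty": 0,"tz": 0,"ax": 0,"ay": 0,"az": 0},
    {"claw": 0.85,"tx": 0,"ty": 0,"tz": 0,"ax": 0,"ay": 0,"az": 0},
    {"claw": 0.9,"tx": 0,"ty": 0,"tz": 0,"ax": 0,"ay": 0,"az": 0},
    {"claw": 1,"tx": 0,"ty": 0,"tz": 0,"ax": 0,"ay": 0,"az": 0}
  ]
}}

```text
clock: 18.63
tcp_pos: [0.4231, -0.0011, 0.1833]
orientation: [-2.224, -2.217, 0.004]
contact_force: [-0.7, -0.4, 6.6]
grip_width: 0.0208
gripper_force: 24.2
```

Emit:
{"method": "arm_command", "body": {
  "plan": [
    {"claw": 1,"tx": 0,"ty": 0,"tz": 0,"ax": 0,"ay": 0,"az": 0},
    {"claw": 1,"tx": 0,"ty": 0,"tz": 0,"ax": 0,"ay": 0,"az": 0},
    {"claw": 1,"tx": 0,"ty": 0,"tz": 0,"ax": 0,"ay": 0,"az": 0},
    {"claw": 1,"tx": 0,"ty": 0,"tz": -0.002,"ax": 0,"ay": 0,"az": 0},
    {"claw": 1,"tx": 0,"ty": 0,"tz": -0.005,"ax": 0,"ay": 0,"az": 0},
    {"claw": 1,"tx": 0,"ty": 0,"tz": -0.01,"ax": 0,"ay": 0,"az": 0},
    {"claw": 1,"tx": 0,"ty": 0,"tz": -0.02,"ax": 0,"ay": 0,"az": 0},
    {"claw": 1,"tx": 0,"ty": 0,"tz": -0.03,"ax": 0,"ay": 0,"az": 0},
    {"claw": 1,"tx": 0,"ty": 0,"tz": -0.04,"ax": 0,"ay": 0,"az": 0},
    {"claw": 1,"tx": 0,"ty": 0,"tz": -0.04,"ax": 0,"ay": 0,"az": 0}
  ]
}}

```text
clock: 19.47
tcp_pos: [0.4227, -0.0007, 0.3311]
orientation: [-2.22, -2.217, 0.006]
contact_force: [1.5, -1.6, 0.5]
grip_width: 0.0212
gripper_force: 24.5
```

Run:
```python
from h import *
np.set_printoptions(precision=4,suppress=True)
im,mt=snap('wrist','w8.png')
cv2.imwrite('pics/w8c.png',cv2.resize(im[200:,130:380],None,fx=2.4,fy=2.4))
o=r.get_obs(); print(o['clock'],o['tcp_pos'],yawnow(),o['joints'])
for yw in [85,-5]: s=go(.450,.2547,.325,yw,10);go(.450,.2547,.325,yw,20)
```

```text
19.5167 [0.4253 0.0006 0.3375] 89.91751243045606 [ 0.9857  0.4854 -1.3669  2.134   0.5823  0.9834 -0.7052]
10 rows: t [0.0255 0.0014 0.0013] a [ 0.02 -0.    0.49] 
20 rows: t [0.0128 0.0007 0.0006] a [ 0.01 -0.    0.25] 
10 rows: t [ 0.0228 -0.0174  0.0012] a [ 0.01 -0.02  9.49] OVER
20 rows: t [ 0.0111 -0.0092  0.0006] a [ 0.01 -0.01  4.75]
```

View pics/w8c.png

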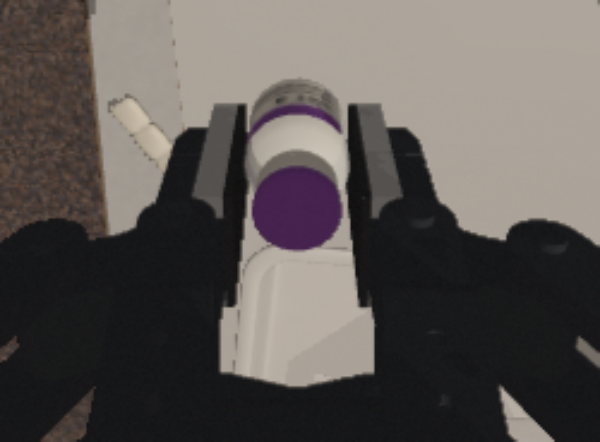

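The vial is held upright. I'll turn across the narrow tray and carry the vial there.

Emit:
{"method": "arm_command", "body": {
  "plan": [
    {"claw": 1,"tx": 0.0111,"ty": -0.0092,"tz": 0.0006,"ax": 0,"ay": 0,"az": 4.75},
    {"claw": 1,"tx": 0.0111,"ty": -0.0092,"tz": 0.0006,"ax": 0,"ay": 0,"az": 4.75},
    {"claw": 1,"tx": 0.0111,"ty": -0.0092,"tz": 0.0006,"ax": 0,"ay": 0,"az": 4.75},
    {"claw": 1,"tx": 0.0111,"ty": -0.0092,"tz": 0.0006,"ax": 0,"ay": 0,"az": 4.75},
    {"claw": 1,"tx": 0.0111,"ty": -0.0092,"tz": 0.0006,"ax": 0,"ay": 0,"az": 4.75},
    {"claw": 1,"tx": 0.0111,"ty": -0.0092,"tz": 0.0006,"ax": 0,"ay": 0,"az": 4.75},
    {"claw": 1,"tx": 0.0111,"ty": -0.0092,"tz": 0.0006,"ax": 0,"ay": 0,"az": 4.75},
    {"claw": 1,"tx": 0.0111,"ty": -0.0092,"tz": 0.0006,"ax": 0,"ay": 0,"az": 4.75},
    {"claw": 1,"tx": 0.0111,"ty": -0.0092,"tz": 0.0006,"ax": 0,"ay": 0,"az": 4.75},
    {"claw": 1,"tx": 0.0111,"ty": -0.0092,"tz": 0.0006,"ax": 0,"ay": 0,"az": 4.75}
  ]
}}

```text
clock: 20.35
tcp_pos: [0.3793, 0.1328, 0.3241]
orientation: [-2.931, -1.129, 0.006]
contact_force: [0.6, -0.3, 0.1]
grip_width: 0.0208
gripper_force: 24.5
```

Emit:
{"method": "arm_command", "body": {
  "plan": [
    {"claw": 1,"tx": 0.0111,"ty": -0.0092,"tz": 0.0006,"ax": 0,"ay": 0,"az": 4.75},
    {"claw": 1,"tx": 0.0111,"ty": -0.0092,"tz": 0.0006,"ax": 0,"ay": 0,"az": 4.75},
    {"claw": 1,"tx": 0.0111,"ty": -0.0092,"tz": 0.0006,"ax": 0,"ay": 0,"az": 4.75},
    {"claw": 1,"tx": 0.0111,"ty": -0.0092,"tz": 0.0006,"ax": 0,"ay": 0,"az": 4.75},
    {"claw": 1,"tx": 0.0111,"ty": -0.0092,"tz": 0.0006,"ax": 0,"ay": 0,"az": 4.75},
    {"claw": 1,"tx": 0.0111,"ty": -0.0092,"tz": 0.0006,"ax": 0,"ay": 0,"az": 4.75},
    {"claw": 1,"tx": 0.0111,"ty": -0.0092,"tz": 0.0006,"ax": 0,"ay": 0,"az": 4.75},
    {"claw": 1,"tx": 0.0111,"ty": -0.0092,"tz": 0.0006,"ax": 0,"ay": 0,"az": 4.75},
    {"claw": 1,"tx": 0.0111,"ty": -0.0092,"tz": 0.0006,"ax": 0,"ay": 0,"az": 4.75},
    {"claw": 1,"tx": 0.0111,"ty": -0.0092,"tz": 0.0006,"ax": 0,"ay": 0,"az": 4.75}
  ]
}}

```text
clock: 21.18
tcp_pos: [0.4485, 0.255, 0.3178]
orientation: [3.138, -0.146, -0.006]
contact_force: [-0.3, -0.6, 0.6]
grip_width: 0.021
gripper_force: 24.5
```

Run:
```python
from h import *
np.set_printoptions(precision=4,suppress=True)
o=r.get_obs(); print(o['clock'],o['tcp_pos'],yawnow(),o['joints'],o['grip_width'])
s=go(.450,.2547,.22,-5,10)
```

```text
21.1833 [0.4485 0.255  0.3178] -5.327294523498169 [ 0.0519  0.4586 -0.8578  1.9706  0.4347  0.9096 -2.6942] 0.021004258234886546
10 rows: t [0.0002 0.     0.0098] a [ 0.    0.02 -0.03]
```

Emit:
{"method": "arm_command", "body": {
  "plan": [
    {"claw": 1,"tx": 0.0002,"ty": 0,"tz": 0.0098,"ax": 0,"ay": 0,"az": 0},
    {"claw": 1,"tx": 0.0002,"ty": 0,"tz": 0.0098,"ax": 0,"ay": 0,"az": 0},
    {"claw": 1,"tx": 0.0002,"ty": 0,"tz": 0.0098,"ax": 0,"ay": 0,"az": 0},
    {"claw": 1,"tx": 0.0002,"ty": 0,"tz": 0.0098,"ax": 0,"ay": 0,"az": 0},
    {"claw": 1,"tx": 0.0002,"ty": 0,"tz": 0.0098,"ax": 0,"ay": 0,"az": 0},
    {"claw": 1,"tx": 0.0002,"ty": 0,"tz": 0.0098,"ax": 0,"ay": 0,"az": 0},
    {"claw": 1,"tx": 0.0002,"ty": 0,"tz": 0.0098,"ax": 0,"ay": 0,"az": 0},
    {"claw": 1,"tx": 0.0002,"ty": 0,"tz": 0.0098,"ax": 0,"ay": 0,"az": 0},
    {"claw": 1,"tx": 0,"ty": 0,"tz": 0.0098,"ax": 0,"ay": 0,"az": 0},
    {"claw": 1,"tx": 0,"ty": 0,"tz": 0.0098,"ax": 0,"ay": 0,"az": 0}
  ]
}}

```text
clock: 22.02
tcp_pos: [0.4498, 0.254, 0.2187]
orientation: [3.138, -0.141, -0.006]
contact_force: [0.2, -0.3, -1.0]
grip_width: 0.0211
gripper_force: 24.5
```

Run:
```python
from h import *
np.set_printoptions(precision=4,suppress=True)
im,mt=snap('wrist','w9.png'); np.savez('w9.npz',T=mt[1])
o=r.get_obs(); print(o['clock'],o['tcp_pos'],yawnow())
for t in ['tray_narrow','vial']:
    for d in r.tip_of(t,'wrist')[:2]:
        P=(mt[1]@np.append(d['location'],1))[:3]; print(t,d['confidence'],P,proj('wrist',P,mt)*1.5)
```

```text
22.0667 [0.4493 0.2535 0.2171] -5.147752641021587
tray_narrow 0.64 [0.5132 0.2493 0.0071] [377.9434 189.0632]
```

View pics/w9.png

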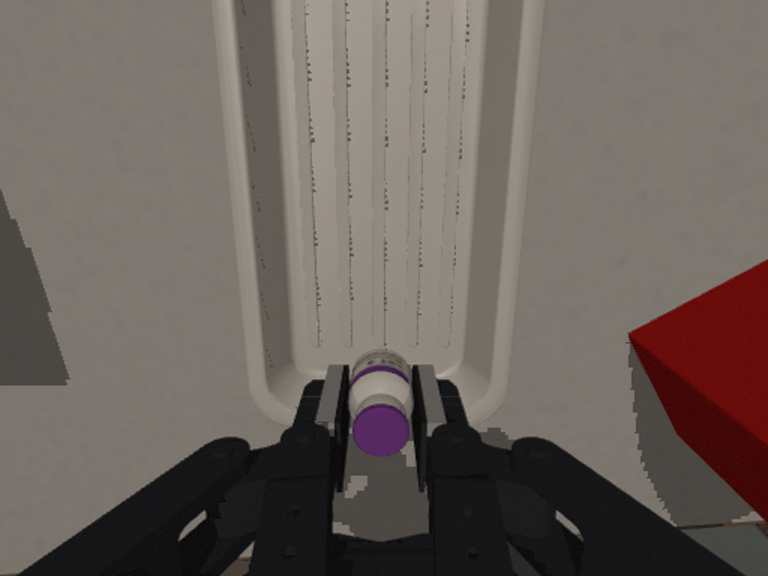

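The vial is centred on the tray midline (px 380), near the near end. I'll lower and release it.

Emit:
{"method": "arm_command", "body": {
  "plan": [
    {"claw": 1,"tx": 0.001,"ty": 0,"tz": 0.006,"ax": 0,"ay": 0,"az": 0},
    {"claw": 1,"tx": 0.001,"ty": 0,"tz": 0.006,"ax": 0,"ay": 0,"az": 0},
    {"claw": 1,"tx": 0.001,"ty": 0,"tz": 0.006,"ax": 0,"ay": 0,"az": 0},
    {"claw": 1,"tx": 0,"ty": 0,"tz": 0.005,"ax": 0,"ay": 0,"az": 0},
    {"claw": 1,"tx": 0,"ty": 0,"tz": 0.003,"ax": 0,"ay": 0,"az": 0},
    {"claw": 1,"tx": 0,"ty": 0,"tz": 0.002,"ax": 0,"ay": 0,"az": 0},
    {"claw": 1,"tx": 0,"ty": 0,"tz": 0.001,"ax": 0,"ay": 0,"az": 0},
    {"claw": 1,"tx": 0,"ty": 0,"tz": 0.001,"ax": 0,"ay": 0,"az": 0},
    {"claw": 1,"tx": 0,"ty": 0,"tz": 0,"ax": 0,"ay": 0,"az": 0},
    {"claw": 1,"tx": 0,"ty": 0,"tz": 0,"ax": 0,"ay": 0,"az": 0}
  ]
}}

```text
clock: 23.0
tcp_pos: [0.4527, 0.2538, 0.1898]
orientation: [3.138, -0.141, -0.005]
contact_force: [-0.4, 0.7, -0.7]
grip_width: 0.0211
gripper_force: 24.5
```

Emit:
{"method": "arm_command", "body": {
  "plan": [
    {"claw": 1,"tx": 0,"ty": 0,"tz": 0.001,"ax": 0,"ay": 0,"az": 0},
    {"claw": 1,"tx": 0,"ty": 0,"tz": 0.001,"ax": 0,"ay": 0,"az": 0},
    {"claw": 1,"tx": 0,"ty": 0,"tz": 0.001,"ax": 0,"ay": 0,"az": 0},
    {"claw": 1,"tx": 0,"ty": 0,"tz": 0.0005,"ax": 0,"ay": 0,"az": 0},
    {"claw": 1,"tx": 0,"ty": 0,"tz": 0,"ax": 0,"ay": 0,"az": 0},
    {"claw": 1,"tx": 0,"ty": 0,"tz": 0,"ax": 0,"ay": 0,"az": 0},
    {"claw": 1,"tx": 0,"ty": 0,"tz": 0,"ax": 0,"ay": 0,"az": 0},
    {"claw": 1,"tx": 0,"ty": 0,"tz": 0,"ax": 0,"ay": 0,"az": 0},
    {"claw": 1,"tx": 0,"ty": 0,"tz": 0,"ax": 0,"ay": 0,"az": 0},
    {"claw": 1,"tx": 0,"ty": 0,"tz": 0,"ax": 0,"ay": 0,"az": 0}
  ]
}}

```text
clock: 23.83
tcp_pos: [0.4527, 0.2538, 0.1867]
orientation: [3.138, -0.141, -0.005]
contact_force: [-1.4, -1.3, 7.9]
grip_width: 0.0215
gripper_force: 25.1
```

Emit:
{"method": "arm_command", "body": {
  "plan": [
    {"claw": 0.74,"tx": 0,"ty": 0,"tz": 0,"ax": 0,"ay": 0,"az": 0},
    {"claw": 0.7,"tx": 0,"ty": 0,"tz": 0,"ax": 0,"ay": 0,"az": 0},
    {"claw": 0.66,"tx": 0,"ty": 0,"tz": 0,"ax": 0,"ay": 0,"az": 0},
    {"claw": 0.62,"tx": 0,"ty": 0,"tz": 0,"ax": 0,"ay": 0,"az": 0},
    {"claw": 0.58,"tx": 0,"ty": 0,"tz": 0,"ax": 0,"ay": 0,"az": 0},
    {"claw": 0.55,"tx": 0,"ty": 0,"tz": 0,"ax": 0,"ay": 0,"az": 0},
    {"claw": 0.55,"tx": 0,"ty": 0,"tz": 0,"ax": 0,"ay": 0,"az": 0},
    {"claw": 0.55,"tx": 0,"ty": 0,"tz": 0,"ax": 0,"ay": 0,"az": 0},
    {"claw": 0.55,"tx": 0,"ty": 0,"tz": -0.003,"ax": 0,"ay": 0,"az": 0},
    {"claw": 0.55,"tx": 0,"ty": 0,"tz": -0.006,"ax": 0,"ay": 0,"az": 0}
  ]
}}

```text
clock: 24.67
tcp_pos: [0.4525, 0.2536, 0.195]
orientation: [3.137, -0.141, -0.007]
contact_force: [-0.3, -0.0, -0.6]
grip_width: 0.0387
gripper_force: 0.0
```

Emit:
{"method": "arm_command", "body": {
  "plan": [
    {"claw": 0.55,"tx": 0,"ty": 0,"tz": -0.01,"ax": 0,"ay": 0,"az": 0},
    {"claw": 0.55,"tx": 0,"ty": 0,"tz": -0.015,"ax": 0,"ay": 0,"az": 0},
    {"claw": 0.55,"tx": 0,"ty": 0,"tz": -0.02,"ax": 0,"ay": 0,"az": 0},
    {"claw": 0.3,"tx": 0,"ty": 0,"tz": -0.03,"ax": 0,"ay": 0,"az": 0},
    {"claw": 0,"tx": 0,"ty": 0,"tz": -0.03,"ax": 0,"ay": 0,"az": 0},
    {"claw": 0,"tx": 0,"ty": 0,"tz": -0.03,"ax": 0,"ay": 0,"az": 0},
    {"claw": 0,"tx": 0,"ty": 0,"tz": -0.03,"ax": 0,"ay": 0,"az": 0},
    {"claw": 0,"tx": 0,"ty": 0,"tz": -0.01,"ax": 0,"ay": 0,"az": 0},
    {"claw": 0,"tx": 0,"ty": 0,"tz": 0,"ax": 0,"ay": 0,"az": 0},
    {"claw": 0,"tx": 0,"ty": 0,"tz": 0,"ax": 0,"ay": 0,"az": 0}
  ]
}}

```text
clock: 25.5
tcp_pos: [0.4532, 0.2536, 0.3706]
orientation: [3.138, -0.142, -0.004]
contact_force: [-1.4, -0.3, 0.3]
grip_width: 0.0855
gripper_force: 0.0
```

Run:
```python
from h import *
np.set_printoptions(precision=4,suppress=True)
o=r.get_obs(); print(o['clock'],o['tcp_pos'],yawnow(),o['joints'])
for n in ['wrist','side']:
    im,mt=snap(n,n+'10.png')
    for t in ['vial','strip_carton','gauze_carton']:
        for d in r.tip_of(t,n)[:2]:
            P=(mt[1]@np.append(d['location'],1))[:3]; print(n,t,d['confidence'],P,proj(n,P,mt)*1.5)
for yw in (17.5-90,17.5+90): print(yw); go(.594,.016,.30,yw,20)
```

```text
25.5 [0.4532 0.2536 0.3706] -5.1739762156002 [ 0.0977  0.3935 -0.8948  1.9147  0.3606  1.0054 -2.619 ]
wrist vial 0.91 [0.4536 0.2519 0.0009] [382.7326 255.8189]
wrist strip_carton 0.72 [ 0.598   0.0176 -0.0033] [726.266   3.543]
wrist gauze_carton 0.69 [ 0.4363  0.0962 -0.0002] [591.8262 259.6447]
wrist gauze_carton 0.63 [0.5418 0.4478 0.0041] [ 89.4448 157.5702]
side vial 0.54 [ 0.4557  0.2503 -0.0012] [359.6205 209.7921]
side strip_carton 0.86 [0.5917 0.0124 0.0019] [412.1706 299.1362]
side gauze_carton 0.86 [ 0.431   0.0954 -0.0006] [339.1859 261.1427]
side gauze_carton 0.56 [0.5373 0.4468 0.0029] [402.1644 153.9895]
-72.5
20 rows: t [0.0136 0.0055 0.0034] a [0.01 0.01 3.37] 
107.5
20 rows: t [-0.005   0.0155  0.0035] a [-0.01  0.01 -5.63]
```

The vial is placed. Next is the strip carton, with tool x along its length and the camera on the robot side, away from the cabinets.

Run:
```python
from h import *
s=go(.53,.10,.33,97.5,20)
s=go(.5945,.0155,.29,197.5,20,s)
```

```text
20 rows: t [-0.0029  0.0094  0.002 ] a [-0.01  0.01 -5.13] 
20 rows: t [-0.0058 -0.0018  0.002 ] a [ 0.  0. -5.]
```

Emit:
{"method": "arm_command", "body": {
  "plan": [
    {"claw": 0,"tx": -0.0029,"ty": 0.0094,"tz": 0.002,"ax": 0,"ay": 0,"az": -5.13},
    {"claw": 0,"tx": -0.0029,"ty": 0.0094,"tz": 0.002,"ax": 0,"ay": 0,"az": -5.13},
    {"claw": 0,"tx": -0.0029,"ty": 0.0094,"tz": 0.002,"ax": 0,"ay": 0,"az": -5.13},
    {"claw": 0,"tx": -0.0029,"ty": 0.0094,"tz": 0.002,"ax": 0,"ay": 0,"az": -5.13},
    {"claw": 0,"tx": -0.0029,"ty": 0.0094,"tz": 0.002,"ax": 0,"ay": 0,"az": -5.13},
    {"claw": 0,"tx": -0.0029,"ty": 0.0094,"tz": 0.002,"ax": 0,"ay": 0,"az": -5.13},
    {"claw": 0,"tx": -0.0029,"ty": 0.0094,"tz": 0.002,"ax": 0,"ay": 0,"az": -5.13},
    {"claw": 0,"tx": -0.0029,"ty": 0.0094,"tz": 0.002,"ax": 0,"ay": 0,"az": -5.13},
    {"claw": 0,"tx": -0.0029,"ty": 0.0094,"tz": 0.002,"ax": 0,"ay": 0,"az": -5.13},
    {"claw": 0,"tx": -0.0029,"ty": 0.0094,"tz": 0.002,"ax": 0,"ay": 0,"az": -5.13}
  ]
}}

```text
clock: 26.73
tcp_pos: [0.4545, 0.1582, 0.3499]
orientation: [-2.886, -1.237, 0.006]
contact_force: [-0.4, -0.9, 0.7]
grip_width: 0.0854
gripper_force: 0.0
```

Emit:
{"method": "arm_command", "body": {
  "plan": [
    {"claw": 0,"tx": -0.0029,"ty": 0.0094,"tz": 0.002,"ax": 0,"ay": 0,"az": -5.13},
    {"claw": 0,"tx": -0.0029,"ty": 0.0094,"tz": 0.002,"ax": 0,"ay": 0,"az": -5.13},
    {"claw": 0,"tx": -0.0029,"ty": 0.0094,"tz": 0.002,"ax": 0,"ay": 0,"az": -5.13},
    {"claw": 0,"tx": -0.0029,"ty": 0.0094,"tz": 0.002,"ax": 0,"ay": 0,"az": -5.13},
    {"claw": 0,"tx": -0.0029,"ty": 0.0094,"tz": 0.002,"ax": 0,"ay": 0,"az": -5.13},
    {"claw": 0,"tx": -0.0029,"ty": 0.0094,"tz": 0.002,"ax": 0,"ay": 0,"az": -5.13},
    {"claw": 0,"tx": -0.0029,"ty": 0.0094,"tz": 0.002,"ax": 0,"ay": 0,"az": -5.13},
    {"claw": 0,"tx": -0.0029,"ty": 0.0094,"tz": 0.002,"ax": 0,"ay": 0,"az": -5.13},
    {"claw": 0,"tx": -0.0029,"ty": 0.0094,"tz": 0.002,"ax": 0,"ay": 0,"az": -5.13},
    {"claw": 0,"tx": -0.0029,"ty": 0.0094,"tz": 0.002,"ax": 0,"ay": 0,"az": -5.13}
  ]
}}

```text
clock: 27.57
tcp_pos: [0.53, 0.0997, 0.3294]
orientation: [-2.066, -2.363, 0.005]
contact_force: [-0.1, -0.6, -0.0]
grip_width: 0.0852
gripper_force: 0.0
```

Run:
```python
from h import *
np.set_printoptions(precision=4,suppress=True)
o=r.get_obs(); print(o['clock'],o['tcp_pos'],yawnow(),o['joints'])
go(.5945,.0155,.29,197.5,20)
```

```text
27.5667 [0.53   0.0997 0.3294] 97.6686351796607 [ 0.5907  0.6578 -1.2164  1.897   0.6959  1.102  -0.7726]
20 rows: t [-0.0058 -0.0018  0.002 ] a [-0.01 -0.01 -4.99]
```

Emit:
{"method": "arm_command", "body": {
  "plan": [
    {"claw": 0,"tx": -0.0058,"ty": -0.0018,"tz": 0.002,"ax": 0,"ay": 0,"az": -5},
    {"claw": 0,"tx": -0.0058,"ty": -0.0018,"tz": 0.002,"ax": 0,"ay": 0,"az": -5},
    {"claw": 0,"tx": -0.0058,"ty": -0.0018,"tz": 0.002,"ax": 0,"ay": 0,"az": -5},
    {"claw": 0,"tx": -0.0058,"ty": -0.0018,"tz": 0.002,"ax": 0,"ay": 0,"az": -5},
    {"claw": 0,"tx": -0.0058,"ty": -0.0018,"tz": 0.002,"ax": 0,"ay": 0,"az": -5},
    {"claw": 0,"tx": -0.0058,"ty": -0.0018,"tz": 0.002,"ax": 0,"ay": 0,"az": -5},
    {"claw": 0,"tx": -0.0058,"ty": -0.0018,"tz": 0.002,"ax": 0,"ay": 0,"az": -5},
    {"claw": 0,"tx": -0.0058,"ty": -0.0018,"tz": 0.002,"ax": 0,"ay": 0,"az": -5},
    {"claw": 0,"tx": -0.0058,"ty": -0.0018,"tz": 0.002,"ax": 0,"ay": 0,"az": -5},
    {"claw": 0,"tx": -0.0058,"ty": -0.0018,"tz": 0.002,"ax": 0,"ay": 0,"az": -5}
  ]
}}

```text
clock: 28.4
tcp_pos: [0.5426, 0.0423, 0.3094]
orientation: [-0.873, -3.013, 0.002]
contact_force: [0.2, 0.6, 0.3]
grip_width: 0.0851
gripper_force: 0.0
```

Emit:
{"method": "arm_command", "body": {
  "plan": [
    {"claw": 0,"tx": -0.0058,"ty": -0.0018,"tz": 0.002,"ax": 0,"ay": 0,"az": -5},
    {"claw": 0,"tx": -0.0058,"ty": -0.0018,"tz": 0.002,"ax": 0,"ay": 0,"az": -5},
    {"claw": 0,"tx": -0.0058,"ty": -0.0018,"tz": 0.002,"ax": 0,"ay": 0,"az": -5},
    {"claw": 0,"tx": -0.0058,"ty": -0.0018,"tz": 0.002,"ax": 0,"ay": 0,"az": -5},
    {"claw": 0,"tx": -0.0058,"ty": -0.0018,"tz": 0.002,"ax": 0,"ay": 0,"az": -5},
    {"claw": 0,"tx": -0.0058,"ty": -0.0018,"tz": 0.002,"ax": 0,"ay": 0,"az": -5},
    {"claw": 0,"tx": -0.0058,"ty": -0.0018,"tz": 0.002,"ax": 0,"ay": 0,"az": -5},
    {"claw": 0,"tx": -0.0058,"ty": -0.0018,"tz": 0.002,"ax": 0,"ay": 0,"az": -5},
    {"claw": 0,"tx": -0.0058,"ty": -0.0018,"tz": 0.002,"ax": 0,"ay": 0,"az": -5},
    {"claw": 0,"tx": -0.0058,"ty": -0.0018,"tz": 0.002,"ax": 0,"ay": 0,"az": -5}
  ]
}}

```text
clock: 29.23
tcp_pos: [0.595, 0.0154, 0.289]
orientation: [0.482, -3.1, -0.001]
contact_force: [-0.3, 0.4, -0.1]
grip_width: 0.0854
gripper_force: 0.0
```

Run:
```python
from h import *
np.set_printoptions(precision=4,suppress=True)
o=r.get_obs(); print(o['clock'],o['tcp_pos'],yawnow(),o['joints'])
im,mt=snap('wrist','w11.png'); np.savez('w11.npz',T=mt[1])
for t in ['strip_carton']:
    for d in r.tip_of(t,'wrist')[:2]:
        P=(mt[1]@np.append(d['location'],1))[:3]; print(t,d['confidence'],P)
go(.5945,.0155,.29,197.5,20)
```

```text
29.2333 [0.595  0.0154 0.289 ] -162.34099011812324 [ 0.744   0.9474 -1.3688  1.7925  0.9764  1.2825  0.9861]
strip_carton 0.9 [0.5931 0.0162 0.0009]
20 rows: t [ 0.      0.     -0.0001] a [ 0.01 -0.01 -0.  ]
```

View pics/w11.png

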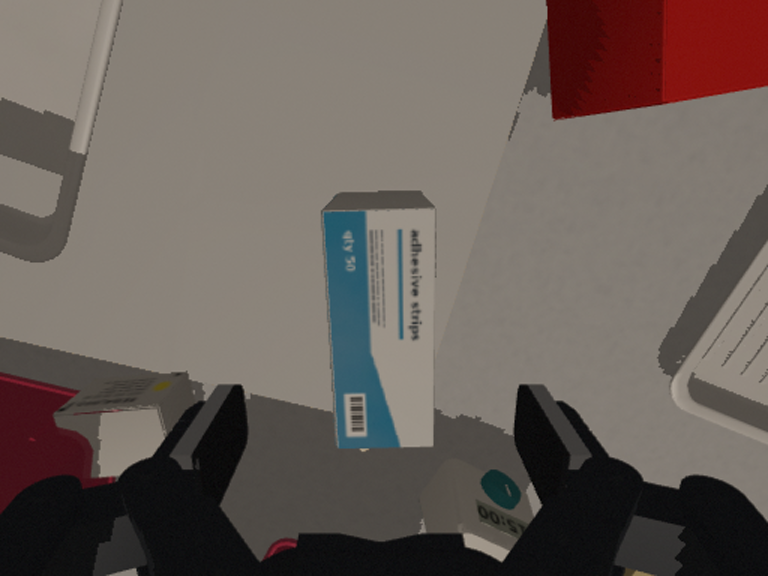

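The carton is aligned between the fingers, with top corners at (322,211), (435,208), (433,447) and (337,448). A white box at (200,390) and a timer at (430,460) stand behind it, so I'll check clearance.

Run:
```python
from h import *
np.set_printoptions(precision=4,suppress=True)
mt=(r.camera_model('wrist'),np.load('w11.npz')['T'])
f=lambda u,v,z: ray('wrist',u/1.5,v/1.5,z,mt)
c=np.array([f(*p,.075)[:2] for p in [(322,211),(435,208),(433,447),(337,448)]]); print(c,c.mean(0))
a=(c[0]+c[1])/2-(c[2]+c[3])/2; yw=np.degrees(np.arctan2(a[1],a[0])); print(yw)
Rz=Rd(197.5).as_matrix()[:2,:2].T
for p,z in [((185,373),.04),((203,400),.0),((425,495),.03),((425,470),.06),((530,490),.05)]:
    P=f(*p,z); print(p,P,'rel tool xy',Rz@(P[:2]-[.5945,.0155]))
m=c.mean(0); go(m[0],m[1],.205,yw,10)
```

```text
[[ 0.5496 -0.0227]
 [ 0.5351  0.0192]
 [ 0.6389  0.0554]
 [ 0.6529  0.0131]] [0.5941 0.0163]
-160.8113129016087
(185, 373) [ 0.6579 -0.071   0.04  ] rel tool xy [-0.0345 -0.1016]
(203, 400) [ 0.6985 -0.0682  0.    ] rel tool xy [-0.0741 -0.1111]
(425, 495) [0.7014 0.078  0.03  ] rel tool xy [-0.1208  0.0274]
(425, 470) [0.6629 0.0614 0.06  ] rel tool xy [-0.079   0.0232]
(530, 490) [0.6651 0.124  0.05  ] rel tool xy [-0.1     0.0822]
10 rows: t [0.0001 0.0001 0.0084] a [ 0.01 -0.03 -0.18]
```

Emit:
{"method": "arm_command", "body": {
  "plan": [
    {"claw": 0,"tx": 0.0001,"ty": 0.0001,"tz": 0.0084,"ax": 0,"ay": 0,"az": -0.15},
    {"claw": 0,"tx": 0.0001,"ty": 0.0001,"tz": 0.0084,"ax": 0,"ay": 0,"az": -0.15},
    {"claw": 0,"tx": 0.0001,"ty": 0.0001,"tz": 0.0084,"ax": 0,"ay": 0,"az": -0.15},
    {"claw": 0,"tx": 0.0001,"ty": 0.0001,"tz": 0.0084,"ax": 0,"ay": 0,"az": -0.15},
    {"claw": 0,"tx": 0.0001,"ty": 0.0001,"tz": 0.0084,"ax": 0,"ay": 0,"az": -0.15},
    {"claw": 0,"tx": 0.0001,"ty": 0.0001,"tz": 0.0084,"ax": 0,"ay": 0,"az": -0.15},
    {"claw": 0,"tx": 0.0001,"ty": 0.0001,"tz": 0.0084,"ax": 0,"ay": 0,"az": -0.15},
    {"claw": 0,"tx": 0.0001,"ty": 0.0001,"tz": 0.0084,"ax": 0,"ay": 0,"az": -0.15},
    {"claw": 0,"tx": 0.0001,"ty": 0.0001,"tz": 0.0084,"ax": 0,"ay": 0,"az": -0.15},
    {"claw": 0,"tx": 0.0001,"ty": 0.0001,"tz": 0.0084,"ax": 0,"ay": 0,"az": -0.15}
  ]
}}

```text
clock: 30.17
tcp_pos: [0.593, 0.0164, 0.2049]
orientation: [0.517, -3.095, -0.0]
contact_force: [0.2, -0.3, 0.3]
grip_width: 0.0854
gripper_force: 0.0
```

Emit:
{"method": "arm_command", "body": {
  "plan": [
    {"claw": 0,"tx": 0,"ty": 0,"tz": 0,"ax": 0,"ay": 0,"az": 0},
    {"claw": 0.2,"tx": 0,"ty": 0,"tz": 0,"ax": 0,"ay": 0,"az": 0},
    {"claw": 0.35,"tx": 0,"ty": 0,"tz": 0,"ax": 0,"ay": 0,"az": 0},
    {"claw": 0.42,"tx": 0,"ty": 0,"tz": 0,"ax": 0,"ay": 0,"az": 0},
    {"claw": 0.47,"tx": 0,"ty": 0,"tz": 0,"ax": 0,"ay": 0,"az": 0},
    {"claw": 0.55,"tx": 0,"ty": 0,"tz": 0,"ax": 0,"ay": 0,"az": 0},
    {"claw": 0.7,"tx": 0,"ty": 0,"tz": 0,"ax": 0,"ay": 0,"az": 0},
    {"claw": 1,"tx": 0,"ty": 0,"tz": 0,"ax": 0,"ay": 0,"az": 0},
    {"claw": 1,"tx": 0,"ty": 0,"tz": 0,"ax": 0,"ay": 0,"az": 0},
    {"claw": 1,"tx": 0,"ty": 0,"tz": 0,"ax": 0,"ay": 0,"az": 0}
  ]
}}

```text
clock: 31.0
tcp_pos: [0.5933, 0.0164, 0.2063]
orientation: [0.516, -3.096, 0.0]
contact_force: [-0.1, -1.9, 6.1]
grip_width: 0.0449
gripper_force: 26.7
```

Emit:
{"method": "arm_command", "body": {
  "plan": [
    {"claw": 1,"tx": 0,"ty": 0,"tz": 0,"ax": 0,"ay": 0,"az": 0},
    {"claw": 1,"tx": 0,"ty": 0,"tz": -0.003,"ax": 0,"ay": 0,"az": 0},
    {"claw": 1,"tx": 0,"ty": 0,"tz": -0.007,"ax": 0,"ay": 0,"az": 0},
    {"claw": 1,"tx": 0,"ty": 0,"tz": -0.01,"ax": 0,"ay": 0,"az": 0},
    {"claw": 1,"tx": 0,"ty": 0,"tz": -0.01,"ax": 0,"ay": 0,"az": 0},
    {"claw": 1,"tx": 0,"ty": 0,"tz": -0.01,"ax": 0,"ay": 0,"az": 0},
    {"claw": 1,"tx": 0,"ty": 0,"tz": -0.01,"ax": 0,"ay": 0,"az": 0},
    {"claw": 1,"tx": 0,"ty": 0,"tz": -0.01,"ax": 0,"ay": 0,"az": 0},
    {"claw": 1,"tx": 0,"ty": 0,"tz": 0,"ax": 0,"ay": 0,"az": 0},
    {"claw": 1,"tx": 0,"ty": 0,"tz": 0,"ax": 0,"ay": 0,"az": 0}
  ]
}}

```text
clock: 31.83
tcp_pos: [0.5934, 0.0164, 0.2666]
orientation: [0.516, -3.096, 0.001]
contact_force: [-0.6, -0.1, -1.3]
grip_width: 0.0447
gripper_force: 26.2
```

Run:
```python
from h import *
np.set_printoptions(precision=4,suppress=True)
o=r.get_obs(); print(o['clock'],o['tcp_pos'],yawnow(),o['joints'],o['grip_width'])
s=go(.528,.06,.345,180,10)
s=go(.528,.248,.345,175,10,s)
```

```text
31.8333 [0.5934 0.0164 0.2666] -161.07046397904188 [ 0.7294  0.9582 -1.3318  1.8108  0.9968  1.242   0.9943] 0.044675716770747435
10 rows: t [ 0.0057  0.0055 -0.0078] a [-0.   -0.01  1.89] 
10 rows: t [0.0007 0.0188 0.    ] a [ 0.  -0.   0.5]
```

Emit:
{"method": "arm_command", "body": {
  "plan": [
    {"claw": 1,"tx": 0.0057,"ty": 0.0055,"tz": -0.0078,"ax": 0,"ay": 0,"az": 1.89},
    {"claw": 1,"tx": 0.0057,"ty": 0.0055,"tz": -0.0078,"ax": 0,"ay": 0,"az": 1.89},
    {"claw": 1,"tx": 0.0057,"ty": 0.0055,"tz": -0.0078,"ax": 0,"ay": 0,"az": 1.89},
    {"claw": 1,"tx": 0.0057,"ty": 0.0055,"tz": -0.0078,"ax": 0,"ay": 0,"az": 1.89},
    {"claw": 1,"tx": 0.0057,"ty": 0.0055,"tz": -0.0078,"ax": 0,"ay": 0,"az": 1.89},
    {"claw": 1,"tx": 0.0057,"ty": 0.0055,"tz": -0.0078,"ax": 0,"ay": 0,"az": 1.89},
    {"claw": 1,"tx": 0.0057,"ty": 0.0055,"tz": -0.0078,"ax": 0,"ay": 0,"az": 1.89},
    {"claw": 1,"tx": 0.0057,"ty": 0.0055,"tz": -0.0078,"ax": 0,"ay": 0,"az": 1.89},
    {"claw": 1,"tx": 0.0057,"ty": 0.0055,"tz": -0.0078,"ax": 0,"ay": 0,"az": 1.89},
    {"claw": 1,"tx": 0.0057,"ty": 0.0055,"tz": -0.0078,"ax": 0,"ay": 0,"az": 1.89}
  ]
}}

```text
clock: 32.67
tcp_pos: [0.5273, 0.06, 0.3436]
orientation: [-0.001, -3.137, 0.001]
contact_force: [-0.1, 0.5, 0.2]
grip_width: 0.0449
gripper_force: 26.2
```

Emit:
{"method": "arm_command", "body": {
  "plan": [
    {"claw": 1,"tx": 0.0007,"ty": 0.0188,"tz": 0,"ax": 0,"ay": 0,"az": 0.5},
    {"claw": 1,"tx": 0.0007,"ty": 0.0188,"tz": 0,"ax": 0,"ay": 0,"az": 0.5},
    {"claw": 1,"tx": 0.0007,"ty": 0.0188,"tz": 0,"ax": 0,"ay": 0,"az": 0.5},
    {"claw": 1,"tx": 0.0007,"ty": 0.0188,"tz": 0,"ax": 0,"ay": 0,"az": 0.5},
    {"claw": 1,"tx": 0.0007,"ty": 0.0188,"tz": 0,"ax": 0,"ay": 0,"az": 0.5},
    {"claw": 1,"tx": 0.0007,"ty": 0.0188,"tz": 0,"ax": 0,"ay": 0,"az": 0.5},
    {"claw": 1,"tx": 0.0007,"ty": 0.0188,"tz": 0,"ax": 0,"ay": 0,"az": 0.5},
    {"claw": 1,"tx": 0.0007,"ty": 0.0188,"tz": 0,"ax": 0,"ay": 0,"az": 0.5},
    {"claw": 1,"tx": 0.0007,"ty": 0.0188,"tz": 0,"ax": 0,"ay": 0,"az": 0.5},
    {"claw": 1,"tx": 0.0007,"ty": 0.0188,"tz": 0,"ax": 0,"ay": 0,"az": 0.5}
  ]
}}

```text
clock: 33.5
tcp_pos: [0.5279, 0.2487, 0.3431]
orientation: [-0.136, -3.134, 0.002]
contact_force: [0.4, -0.0, -0.3]
grip_width: 0.045
gripper_force: 26.2
```

Run:
```python
from h import *
np.set_printoptions(precision=4,suppress=True)
o=r.get_obs(); print(o['clock'],o['tcp_pos'],yawnow(),o['joints'],o['grip_width'])
im,mt=snap('wrist','w12.png'); np.savez('w12.npz',T=mt[1])
for t in ['vial','tray_narrow']:
    for d in r.tip_of(t,'wrist')[:2]:
        P=(mt[1]@np.append(d['location'],1))[:3]; print(t,d['confidence'],P,proj('wrist',P,mt)*1.5)
s=go(.528,.248,.245,175,10)
```

```text
33.5 [0.5279 0.2487 0.3431] 175.02481908572597 [ 0.3162  0.7491 -1.267   1.7821  0.7636  1.2132  0.3072] 0.044952280320983445
vial 0.72 [0.4567 0.2554 0.0015] [380.827 158.208]
10 rows: t [-0.0001 -0.0001  0.0099] a [-0.   -0.02  0.02]
```

View pics/w12.png

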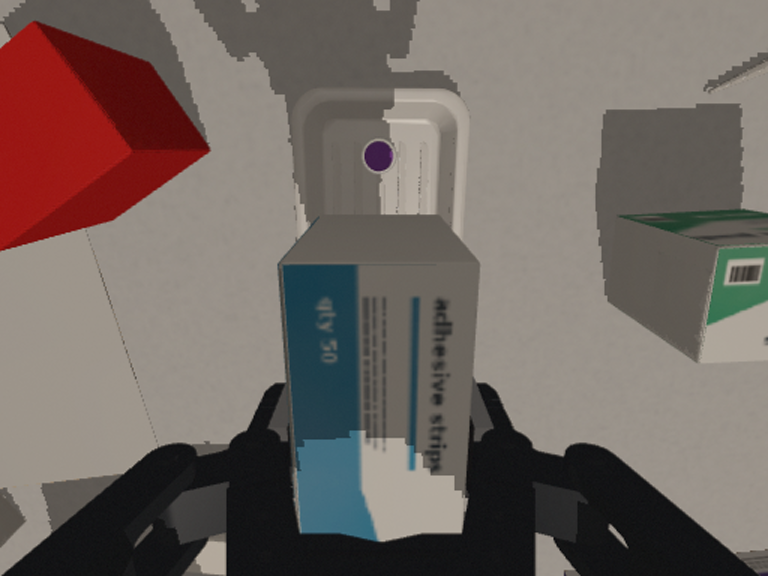

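The carton is aligned with the tray, and the vial stands at (378,156) on the midline. I'll lower the carton with a 3 mm shift away from the vial.

Run:
```python
from h import *
s=go(.531,.2478,.225,175,10)
```

```text
10 rows: t [-0.0004 -0.0001  0.0119] a [-0.   -0.02  0.02]
```

Emit:
{"method": "arm_command", "body": {
  "plan": [
    {"claw": 1,"tx": -0.0004,"ty": 0,"tz": 0.012,"ax": 0,"ay": 0,"az": 0},
    {"claw": 1,"tx": -0.0004,"ty": 0,"tz": 0.012,"ax": 0,"ay": 0,"az": 0},
    {"claw": 1,"tx": -0.0004,"ty": -0.0001,"tz": 0.012,"ax": 0,"ay": 0,"az": 0},
    {"claw": 1,"tx": -0.0004,"ty": -0.0001,"tz": 0.012,"ax": 0,"ay": 0,"az": 0},
    {"claw": 1,"tx": -0.0004,"ty": -0.0001,"tz": 0.012,"ax": 0,"ay": 0,"az": 0},
    {"claw": 1,"tx": -0.0004,"ty": -0.0001,"tz": 0.012,"ax": 0,"ay": 0,"az": 0},
    {"claw": 1,"tx": -0.0004,"ty": -0.0001,"tz": 0.012,"ax": 0,"ay": 0,"az": 0},
    {"claw": 1,"tx": -0.0004,"ty": -0.0001,"tz": 0.012,"ax": 0,"ay": 0,"az": 0},
    {"claw": 1,"tx": 0,"ty": 0,"tz": 0.012,"ax": 0,"ay": 0,"az": 0},
    {"claw": 1,"tx": 0,"ty": 0,"tz": 0.008,"ax": 0,"ay": 0,"az": 0}
  ]
}}

```text
clock: 34.48
tcp_pos: [0.5306, 0.2469, 0.2261]
orientation: [-0.135, -3.134, 0.002]
contact_force: [-0.5, -0.3, -1.4]
grip_width: 0.0451
gripper_force: 26.2
```

Emit:
{"method": "arm_command", "body": {
  "plan": [
    {"claw": 1,"tx": 0,"ty": 0,"tz": 0.005,"ax": 0,"ay": 0,"az": 0},
    {"claw": 1,"tx": 0,"ty": 0,"tz": 0.005,"ax": 0,"ay": 0,"az": 0},
    {"claw": 1,"tx": 0,"ty": 0,"tz": 0.003,"ax": 0,"ay": 0,"az": 0},
    {"claw": 1,"tx": 0,"ty": 0,"tz": 0.002,"ax": 0,"ay": 0,"az": 0},
    {"claw": 1,"tx": 0,"ty": 0,"tz": 0,"ax": 0,"ay": 0,"az": 0},
    {"claw": 1,"tx": 0,"ty": 0,"tz": 0,"ax": 0,"ay": 0,"az": 0},
    {"claw": 1,"tx": 0,"ty": 0,"tz": 0,"ax": 0,"ay": 0,"az": 0},
    {"claw": 1,"tx": 0,"ty": 0,"tz": 0,"ax": 0,"ay": 0,"az": 0},
    {"claw": 1,"tx": 0,"ty": 0,"tz": 0,"ax": 0,"ay": 0,"az": 0},
    {"claw": 1,"tx": 0,"ty": 0,"tz": 0,"ax": 0,"ay": 0,"az": 0}
  ]
}}

```text
clock: 35.32
tcp_pos: [0.5308, 0.2472, 0.2131]
orientation: [-0.136, -3.135, 0.001]
contact_force: [-0.1, 0.2, -0.7]
grip_width: 0.0445
gripper_force: 26.2
```

Emit:
{"method": "arm_command", "body": {
  "plan": [
    {"claw": 1,"tx": 0,"ty": 0,"tz": 0.001,"ax": 0,"ay": 0,"az": 0},
    {"claw": 1,"tx": 0,"ty": 0,"tz": 0.001,"ax": 0,"ay": 0,"az": 0},
    {"claw": 1,"tx": 0,"ty": 0,"tz": 0.001,"ax": 0,"ay": 0,"az": 0},
    {"claw": 1,"tx": 0,"ty": 0,"tz": 0.001,"ax": 0,"ay": 0,"az": 0},
    {"claw": 1,"tx": 0,"ty": 0,"tz": 0,"ax": 0,"ay": 0,"az": 0},
    {"claw": 1,"tx": 0,"ty": 0,"tz": 0,"ax": 0,"ay": 0,"az": 0},
    {"claw": 1,"tx": 0,"ty": 0,"tz": 0,"ax": 0,"ay": 0,"az": 0},
    {"claw": 1,"tx": 0,"ty": 0,"tz": 0,"ax": 0,"ay": 0,"az": 0},
    {"claw": 1,"tx": 0,"ty": 0,"tz": 0,"ax": 0,"ay": 0,"az": 0},
    {"claw": 1,"tx": 0,"ty": 0,"tz": 0,"ax": 0,"ay": 0,"az": 0}
  ]
}}

```text
clock: 36.15
tcp_pos: [0.5306, 0.2472, 0.2098]
orientation: [-0.136, -3.135, 0.002]
contact_force: [-2.3, -2.1, 8.2]
grip_width: 0.0455
gripper_force: 27.2
```

Contact felt at the expected height, so I'll release and rise.

Emit:
{"method": "arm_command", "body": {
  "plan": [
    {"claw": 0.44,"tx": 0,"ty": 0,"tz": 0,"ax": 0,"ay": 0,"az": 0},
    {"claw": 0.4,"tx": 0,"ty": 0,"tz": 0,"ax": 0,"ay": 0,"az": 0},
    {"claw": 0.3,"tx": 0,"ty": 0,"tz": 0,"ax": 0,"ay": 0,"az": 0},
    {"claw": 0.2,"tx": 0,"ty": 0,"tz": 0,"ax": 0,"ay": 0,"az": 0},
    {"claw": 0,"tx": 0,"ty": 0,"tz": 0,"ax": 0,"ay": 0,"az": 0},
    {"claw": 0,"tx": 0,"ty": 0,"tz": 0,"ax": 0,"ay": 0,"az": 0},
    {"claw": 0,"tx": 0,"ty": 0,"tz": -0.005,"ax": 0,"ay": 0,"az": 0},
    {"claw": 0,"tx": 0,"ty": 0,"tz": -0.01,"ax": 0,"ay": 0,"az": 0},
    {"claw": 0,"tx": 0,"ty": 0,"tz": -0.02,"ax": 0,"ay": 0,"az": 0},
    {"claw": 0,"tx": 0,"ty": 0,"tz": -0.03,"ax": 0,"ay": 0,"az": 0}
  ]
}}

```text
clock: 36.98
tcp_pos: [0.5304, 0.2466, 0.2734]
orientation: [-0.135, -3.132, 0.004]
contact_force: [-0.1, -0.5, -0.1]
grip_width: 0.0856
gripper_force: 0.0
```

Emit:
{"method": "arm_command", "body": {
  "plan": [
    {"claw": 0,"tx": 0,"ty": 0,"tz": -0.03,"ax": 0,"ay": 0,"az": 0},
    {"claw": 0,"tx": 0,"ty": 0,"tz": -0.03,"ax": 0,"ay": 0,"az": 0},
    {"claw": 0,"tx": 0,"ty": 0,"tz": -0.03,"ax": 0,"ay": 0,"az": 0},
    {"claw": 0,"tx": 0,"ty": 0,"tz": -0.03,"ax": 0,"ay": 0,"az": 0},
    {"claw": 0,"tx": 0,"ty": 0,"tz": -0.02,"ax": 0,"ay": 0,"az": 0},
    {"claw": 0,"tx": 0,"ty": 0,"tz": 0,"ax": 0,"ay": 0,"az": 0},
    {"claw": 0,"tx": 0,"ty": 0,"tz": 0,"ax": 0,"ay": 0,"az": 0},
    {"claw": 0,"tx": 0,"ty": 0,"tz": 0,"ax": 0,"ay": 0,"az": 0},
    {"claw": 0,"tx": 0,"ty": 0,"tz": 0,"ax": 0,"ay": 0,"az": 0},
    {"claw": 0,"tx": 0,"ty": 0,"tz": 0,"ax": 0,"ay": 0,"az": 0}
  ]
}}

```text
clock: 37.82
tcp_pos: [0.5313, 0.2469, 0.4127]
orientation: [-0.135, -3.133, 0.002]
contact_force: [-1.1, 0.6, -0.1]
grip_width: 0.0856
gripper_force: 0.0
```

Run:
```python
from h import *
np.set_printoptions(precision=4,suppress=True)
o=r.get_obs(); print(o['clock'],o['tcp_pos'],yawnow(),o['joints'])
im,mt=snap('wrist','w13.png'); np.savez('w13.npz',T=mt[1])
for t in ['vial','strip_carton','tray_narrow','gauze_carton']:
    for d in r.tip_of(t,'wrist')[:2]:
        P=(mt[1]@np.append(d['location'],1))[:3]; print(t,d['confidence'],P,proj('wrist',P,mt)*1.5)
```

```text
37.8167 [0.5313 0.2469 0.4127] 175.05670170673434 [ 0.3512  0.6794 -1.3195  1.7072  0.6776  1.3108  0.3764]
vial 0.83 [0.4535 0.2513 0.0021] [377.0912 147.6593]
strip_carton 0.62 [0.5328 0.2461 0.0046] [379.3205 248.753 ]
gauze_carton 0.74 [0.5363 0.451  0.0042] [629.5457 231.6037]
gauze_carton 0.73 [ 0.4358  0.1001 -0.0027] [183.3351 141.4419]
```

View pics/w13.png

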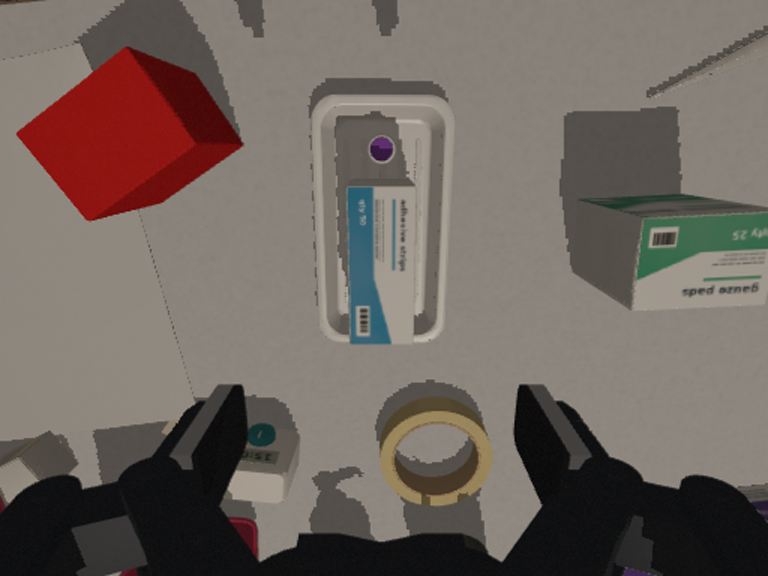

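The vial stands at (381,149) and the strip carton is straight and seated in the narrow tray. The gauze carton's top has its visible corners at (642,218) and (632,309), with its edges running off to the right.

Run:
```python
from h import *
np.set_printoptions(precision=4,suppress=True)
mt=(r.camera_model('wrist'),np.load('w13.npz')['T'])
f=lambda u,v,z: ray('wrist',u/1.5,v/1.5,z,mt)
A,B,C,D=f(643,218,.1),f(632,309,.1),f(766,303,.1),f(766,208,.1)
for p,q in [(B,A),(B,C),(A,D)]: d=q-p; print(p,q,np.linalg.norm(d),np.degrees(np.arctan2(d[1],d[0])))
c=np.array([f(*p,.075)[:2] for p in [(348,186),(415,186),(413,344),(350,345)]]); m=c.mean(0); 
u=np.array([np.cos(np.radians(-5)),np.sin(np.radians(-5))]); n=np.array([-u[1],u[0]]); k=m-[.510,.2495]
a=(c[2]+c[3])/2-(c[0]+c[1])/2; print('strip',m,'tray xy',k@u,k@n,np.degrees(np.arctan2(a[1],a[0])))
tr=[f(313,215,.02),f(452,215,.02),f(385,95,.02),f(383,341,.02)]; print('tray rims',tr)
go(.5365,.44,.41,95,20)
```

```text
[0.5658 0.4066 0.1   ] [0.5073 0.4086 0.1   ] 0.058446672290588315 178.04812183188773
[0.5658 0.4066 0.1   ] [0.569  0.4918 0.1   ] 0.08527154545937765 87.80282115327606
[0.5073 0.4086 0.1   ] [0.5076 0.4817 0.1   ] 0.07312078212927307 89.76120825261928
strip [0.5323 0.2478] tray xy 0.022337791817175275 0.00021707369328614743 -4.88833482719231
tray rims [array([0.4986, 0.1976, 0.02  ]), array([0.5079, 0.3048, 0.02  ]), array([0.418 , 0.2602, 0.02  ]), array([0.6087, 0.2427, 0.02  ])]
20 rows: t [0.0069 0.0078 0.0002] a [-0.01 -0.01  4.  ]
```

Run:
```python
from h import *
go(.537,.45,.34,88.5,20)
```

```text
20 rows: t [0.0078 0.008  0.0037] a [-0.01 -0.01  4.33]
```

Emit:
{"method": "arm_command", "body": {
  "plan": [
    {"claw": 0,"tx": 0.0078,"ty": 0.008,"tz": 0.0037,"ax": 0,"ay": 0,"az": 4.33},
    {"claw": 0,"tx": 0.0078,"ty": 0.008,"tz": 0.0037,"ax": 0,"ay": 0,"az": 4.33},
    {"claw": 0,"tx": 0.0078,"ty": 0.008,"tz": 0.0037,"ax": 0,"ay": 0,"az": 4.33},
    {"claw": 0,"tx": 0.0078,"ty": 0.008,"tz": 0.0037,"ax": 0,"ay": 0,"az": 4.33},
    {"claw": 0,"tx": 0.0078,"ty": 0.008,"tz": 0.0037,"ax": 0,"ay": 0,"az": 4.33},
    {"claw": 0,"tx": 0.0078,"ty": 0.008,"tz": 0.0037,"ax": 0,"ay": 0,"az": 4.33},
    {"claw": 0,"tx": 0.0078,"ty": 0.008,"tz": 0.0037,"ax": 0,"ay": 0,"az": 4.33},
    {"claw": 0,"tx": 0.0078,"ty": 0.008,"tz": 0.0037,"ax": 0,"ay": 0,"az": 4.33},
    {"claw": 0,"tx": 0.0078,"ty": 0.008,"tz": 0.0037,"ax": 0,"ay": 0,"az": 4.33},
    {"claw": 0,"tx": 0.0078,"ty": 0.008,"tz": 0.0037,"ax": 0,"ay": 0,"az": 4.33}
  ]
}}

```text
clock: 38.9
tcp_pos: [0.494, 0.3505, 0.3767]
orientation: [-1.287, -2.862, 0.003]
contact_force: [-0.3, 0.1, -0.1]
grip_width: 0.0852
gripper_force: 0.0
```

Emit:
{"method": "arm_command", "body": {
  "plan": [
    {"claw": 0,"tx": 0.0078,"ty": 0.008,"tz": 0.0037,"ax": 0,"ay": 0,"az": 4.33},
    {"claw": 0,"tx": 0.0078,"ty": 0.008,"tz": 0.0037,"ax": 0,"ay": 0,"az": 4.33},
    {"claw": 0,"tx": 0.0078,"ty": 0.008,"tz": 0.0037,"ax": 0,"ay": 0,"az": 4.33},
    {"claw": 0,"tx": 0.0078,"ty": 0.008,"tz": 0.0037,"ax": 0,"ay": 0,"az": 4.33},
    {"claw": 0,"tx": 0.0078,"ty": 0.008,"tz": 0.0037,"ax": 0,"ay": 0,"az": 4.33},
    {"claw": 0,"tx": 0.0078,"ty": 0.008,"tz": 0.0037,"ax": 0,"ay": 0,"az": 4.33},
    {"claw": 0,"tx": 0.0078,"ty": 0.008,"tz": 0.0037,"ax": 0,"ay": 0,"az": 4.33},
    {"claw": 0,"tx": 0.0078,"ty": 0.008,"tz": 0.0037,"ax": 0,"ay": 0,"az": 4.33},
    {"claw": 0,"tx": 0.0078,"ty": 0.008,"tz": 0.0037,"ax": 0,"ay": 0,"az": 4.33},
    {"claw": 0,"tx": 0.0078,"ty": 0.008,"tz": 0.0037,"ax": 0,"ay": 0,"az": 4.33}
  ]
}}

```text
clock: 39.73
tcp_pos: [0.5376, 0.4507, 0.3393]
orientation: [-2.253, -2.186, 0.005]
contact_force: [0.1, 0.4, 0.0]
grip_width: 0.0851
gripper_force: 0.0
```

Run:
```python
from h import *
np.set_printoptions(precision=4,suppress=True)
o=r.get_obs(); print(o['clock'],o['tcp_pos'],yawnow(),o['joints'])
im,mt=snap('wrist','w14.png'); np.savez('w14.npz',T=mt[1])
for t in ['gauze_carton']:
    for d in r.tip_of(t,'wrist')[:2]:
        P=(mt[1]@np.append(d['location'],1))[:3]; print(t,d['confidence'],P,proj('wrist',P,mt)*1.5)
go(.537,.45,.235,88.5,10)
```

```text
39.7333 [0.5376 0.4507 0.3393] 88.27309217273495 [-0.2535  0.7283 -0.846   1.4994  0.5669  1.1754 -1.226 ]
gauze_carton 0.82 [0.537  0.449  0.0033] [379.8998 270.6917]
10 rows: t [-0.0001 -0.0001  0.0104] a [-0.03  0.   -0.01]
```

View pics/w14.png

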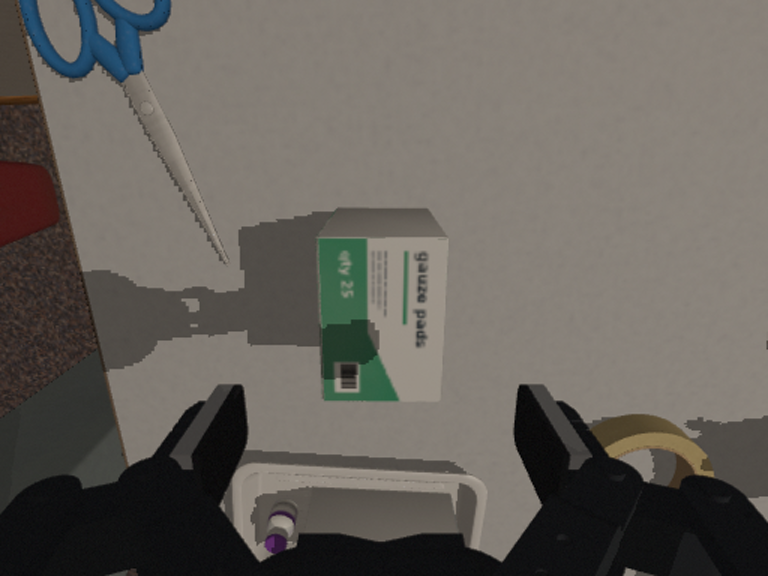

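The gauze carton, with top corners at (317,238), (447,237), (441,401) and (324,400), is centred and square between the fingers.

Emit:
{"method": "arm_command", "body": {
  "plan": [
    {"claw": 0,"tx": 0,"ty": 0,"tz": 0.0104,"ax": 0,"ay": 0,"az": 0},
    {"claw": 0,"tx": 0,"ty": 0,"tz": 0.0104,"ax": 0,"ay": 0,"az": 0},
    {"claw": 0,"tx": 0,"ty": 0,"tz": 0.0104,"ax": 0,"ay": 0,"az": 0},
    {"claw": 0,"tx": 0,"ty": 0,"tz": 0.0104,"ax": 0,"ay": 0,"az": 0},
    {"claw": 0,"tx": 0,"ty": 0,"tz": 0.0104,"ax": 0,"ay": 0,"az": 0},
    {"claw": 0,"tx": 0,"ty": 0,"tz": 0.0104,"ax": 0,"ay": 0,"az": 0},
    {"claw": 0,"tx": 0,"ty": 0,"tz": 0.0104,"ax": 0,"ay": 0,"az": 0},
    {"claw": 0,"tx": 0,"ty": 0,"tz": 0.0104,"ax": 0,"ay": 0,"az": 0},
    {"claw": 0,"tx": 0,"ty": 0,"tz": 0.0104,"ax": 0,"ay": 0,"az": 0},
    {"claw": 0,"tx": 0,"ty": 0,"tz": 0.0104,"ax": 0,"ay": 0,"az": 0}
  ]
}}

```text
clock: 40.67
tcp_pos: [0.5372, 0.4499, 0.2347]
orientation: [-2.25, -2.19, 0.005]
contact_force: [-0.9, -0.1, 0.1]
grip_width: 0.0855
gripper_force: 0.0
```

Emit:
{"method": "arm_command", "body": {
  "plan": [
    {"claw": 0,"tx": 0,"ty": 0,"tz": 0,"ax": 0,"ay": 0,"az": 0},
    {"claw": 0.15,"tx": 0,"ty": 0,"tz": 0,"ax": 0,"ay": 0,"az": 0},
    {"claw": 0.2,"tx": 0,"ty": 0,"tz": 0,"ax": 0,"ay": 0,"az": 0},
    {"claw": 0.25,"tx": 0,"ty": 0,"tz": 0,"ax": 0,"ay": 0,"az": 0},
    {"claw": 0.3,"tx": 0,"ty": 0,"tz": 0,"ax": 0,"ay": 0,"az": 0},
    {"claw": 0.4,"tx": 0,"ty": 0,"tz": 0,"ax": 0,"ay": 0,"az": 0},
    {"claw": 0.6,"tx": 0,"ty": 0,"tz": 0,"ax": 0,"ay": 0,"az": 0},
    {"claw": 1,"tx": 0,"ty": 0,"tz": 0,"ax": 0,"ay": 0,"az": 0},
    {"claw": 1,"tx": 0,"ty": 0,"tz": 0,"ax": 0,"ay": 0,"az": 0},
    {"claw": 1,"tx": 0,"ty": 0,"tz": 0,"ax": 0,"ay": 0,"az": 0}
  ]
}}

```text
clock: 41.5
tcp_pos: [0.5375, 0.4503, 0.2367]
orientation: [-2.25, -2.189, 0.002]
contact_force: [0.3, -1.1, 5.1]
grip_width: 0.0595
gripper_force: 27.7
```

Emit:
{"method": "arm_command", "body": {
  "plan": [
    {"claw": 1,"tx": 0,"ty": 0,"tz": 0,"ax": 0,"ay": 0,"az": 0},
    {"claw": 1,"tx": 0,"ty": 0,"tz": -0.003,"ax": 0,"ay": 0,"az": 0},
    {"claw": 1,"tx": 0,"ty": 0,"tz": -0.007,"ax": 0,"ay": 0,"az": 0},
    {"claw": 1,"tx": 0,"ty": 0,"tz": -0.015,"ax": 0,"ay": 0,"az": 0},
    {"claw": 1,"tx": 0,"ty": 0,"tz": -0.025,"ax": 0,"ay": 0,"az": 0},
    {"claw": 1,"tx": 0,"ty": 0,"tz": -0.025,"ax": 0,"ay": 0,"az": 0},
    {"claw": 1,"tx": 0,"ty": 0,"tz": -0.025,"ax": 0,"ay": 0,"az": 0},
    {"claw": 1,"tx": 0,"ty": 0,"tz": -0.025,"ax": 0,"ay": 0,"az": 0},
    {"claw": 1,"tx": 0,"ty": 0,"tz": -0.015,"ax": 0,"ay": 0,"az": 0},
    {"claw": 1,"tx": 0,"ty": 0,"tz": 0,"ax": 0,"ay": 0,"az": 0}
  ]
}}

```text
clock: 42.33
tcp_pos: [0.5378, 0.451, 0.3808]
orientation: [-2.25, -2.189, -0.006]
contact_force: [0.5, 0.8, -0.2]
grip_width: 0.0592
gripper_force: 27.3
```

Run:
```python
from h import *
np.set_printoptions(precision=4,suppress=True)
o=r.get_obs(); print(o['clock'],o['tcp_pos'],yawnow(),o['joints'],o['grip_width'])
u=np.array([np.cos(np.radians(-5.4)),np.sin(np.radians(-5.4))]); t=np.array([.506,-.2375])+.047*u; print(t)
go(t[0],t[1],.385,84.6,20); go(t[0],t[1],.385,84.6,30)
```

```text
42.3333 [0.5378 0.451  0.3808] 88.44125469798482 [-0.244   0.691  -0.8667  1.4637  0.5392  1.2323 -1.2018] 0.05919971268822141
[ 0.5528 -0.2419]
20 rows: t [-0.0345  0.0028 -0.0003] a [ 0.   -0.01  0.19] 
30 rows: t [-0.023   0.0019 -0.0002] a [ 0.   -0.01  0.13]
```

Emit:
{"method": "arm_command", "body": {
  "plan": [
    {"claw": 1,"tx": -0.01,"ty": 0.0019,"tz": 0,"ax": 0,"ay": 0,"az": 0.13},
    {"claw": 1,"tx": -0.018,"ty": 0.0019,"tz": 0,"ax": 0,"ay": 0,"az": 0.13},
    {"claw": 1,"tx": -0.023,"ty": 0.0019,"tz": 0,"ax": 0,"ay": 0,"az": 0.13},
    {"claw": 1,"tx": -0.023,"ty": 0.0019,"tz": 0,"ax": 0,"ay": 0,"az": 0.13},
    {"claw": 1,"tx": -0.023,"ty": 0.0019,"tz": 0,"ax": 0,"ay": 0,"az": 0.13},
    {"claw": 1,"tx": -0.023,"ty": 0.0019,"tz": 0,"ax": 0,"ay": 0,"az": 0.13},
    {"claw": 1,"tx": -0.023,"ty": 0.0019,"tz": 0,"ax": 0,"ay": 0,"az": 0.13},
    {"claw": 1,"tx": -0.023,"ty": 0.0019,"tz": 0,"ax": 0,"ay": 0,"az": 0.13},
    {"claw": 1,"tx": -0.023,"ty": 0.0019,"tz": 0,"ax": 0,"ay": 0,"az": 0.13},
    {"claw": 1,"tx": -0.023,"ty": 0.0019,"tz": 0,"ax": 0,"ay": 0,"az": 0.13}
  ]
}}

```text
clock: 43.17
tcp_pos: [0.5482, 0.2348, 0.3738]
orientation: [-2.275, -2.162, 0.01]
contact_force: [0.5, 0.0, -0.8]
grip_width: 0.0595
gripper_force: 27.2
```

Emit:
{"method": "arm_command", "body": {
  "plan": [
    {"claw": 1,"tx": -0.023,"ty": 0.0019,"tz": 0,"ax": 0,"ay": 0,"az": 0.13},
    {"claw": 1,"tx": -0.023,"ty": 0.0019,"tz": 0,"ax": 0,"ay": 0,"az": 0.13},
    {"claw": 1,"tx": -0.023,"ty": 0.0019,"tz": 0,"ax": 0,"ay": 0,"az": 0.13},
    {"claw": 1,"tx": -0.023,"ty": 0.0019,"tz": 0,"ax": 0,"ay": 0,"az": 0.13},
    {"claw": 1,"tx": -0.023,"ty": 0.0019,"tz": 0,"ax": 0,"ay": 0,"az": 0.13},
    {"claw": 1,"tx": -0.023,"ty": 0.0019,"tz": 0,"ax": 0,"ay": 0,"az": 0.13},
    {"claw": 1,"tx": -0.023,"ty": 0.0019,"tz": 0,"ax": 0,"ay": 0,"az": 0.13},
    {"claw": 1,"tx": -0.023,"ty": 0.0019,"tz": 0,"ax": 0,"ay": 0,"az": 0.13},
    {"claw": 1,"tx": -0.023,"ty": 0.0019,"tz": 0,"ax": 0,"ay": 0,"az": 0.13},
    {"claw": 1,"tx": -0.023,"ty": 0.0019,"tz": 0,"ax": 0,"ay": 0,"az": 0.13}
  ]
}}

```text
clock: 44.0
tcp_pos: [0.5527, 0.0043, 0.3741]
orientation: [-2.299, -2.136, 0.009]
contact_force: [0.3, -0.1, -0.2]
grip_width: 0.0602
gripper_force: 27.2
```

Run:
```python
from h import *
np.set_printoptions(precision=4,suppress=True)
o=r.get_obs(); print(o['clock'],o['tcp_pos'],yawnow(),o['joints'],o['grip_width'])
go(.5528,-.2419,.385,84.6,12)
go(.5528,-.2419,.365,84.6,10)
```

```text
44.0 [0.5527 0.0043 0.3741] 85.7879913557995 [ 0.5912  0.4607 -0.9169  1.8343  0.4152  1.0603 -0.5602] 0.06023702551843304
12 rows: t [-0.0204  0.0017 -0.0009] a [-0.03  0.01  0.1 ] 
10 rows: t [-0.0245  0.002   0.0009] a [-0.04  0.01  0.12]
```

Emit:
{"method": "arm_command", "body": {
  "plan": [
    {"claw": 1,"tx": -0.0245,"ty": 0.002,"tz": 0.0005,"ax": 0,"ay": 0,"az": 0.12},
    {"claw": 1,"tx": -0.0245,"ty": 0.002,"tz": 0.0005,"ax": 0,"ay": 0,"az": 0.12},
    {"claw": 1,"tx": -0.0245,"ty": 0.002,"tz": 0.0005,"ax": 0,"ay": 0,"az": 0.12},
    {"claw": 1,"tx": -0.0245,"ty": 0.002,"tz": 0.0005,"ax": 0,"ay": 0,"az": 0.12},
    {"claw": 1,"tx": -0.0245,"ty": 0.002,"tz": 0.0005,"ax": 0,"ay": 0,"az": 0.12},
    {"claw": 1,"tx": -0.0245,"ty": 0.002,"tz": 0.0005,"ax": 0,"ay": 0,"az": 0.12},
    {"claw": 1,"tx": -0.0245,"ty": 0.002,"tz": 0.0005,"ax": 0,"ay": 0,"az": 0.12},
    {"claw": 1,"tx": -0.0245,"ty": 0.002,"tz": 0.0005,"ax": 0,"ay": 0,"az": 0.12},
    {"claw": 1,"tx": -0.0245,"ty": 0.002,"tz": 0.0005,"ax": 0,"ay": 0,"az": 0.12},
    {"claw": 1,"tx": -0.0245,"ty": 0.002,"tz": 0.0005,"ax": 0,"ay": 0,"az": 0.12}
  ]
}}

```text
clock: 44.83
tcp_pos: [0.5522, -0.2411, 0.369]
orientation: [-2.32, -2.111, 0.008]
contact_force: [0.3, 0.5, -0.7]
grip_width: 0.0595
gripper_force: 27.2
```

Emit:
{"method": "arm_command", "body": {
  "plan": [
    {"claw": 1,"tx": 0,"ty": 0,"tz": 0.01,"ax": 0,"ay": 0,"az": 0},
    {"claw": 1,"tx": 0,"ty": 0,"tz": 0.01,"ax": 0,"ay": 0,"az": 0},
    {"claw": 1,"tx": 0,"ty": 0,"tz": 0.01,"ax": 0,"ay": 0,"az": 0},
    {"claw": 1,"tx": 0,"ty": 0,"tz": 0.01,"ax": 0,"ay": 0,"az": 0},
    {"claw": 1,"tx": 0,"ty": 0,"tz": 0.01,"ax": 0,"ay": 0,"az": 0},
    {"claw": 1,"tx": 0,"ty": 0,"tz": 0.01,"ax": 0,"ay": 0,"az": 0},
    {"claw": 1,"tx": 0,"ty": 0,"tz": 0.01,"ax": 0,"ay": 0,"az": 0},
    {"claw": 1,"tx": 0,"ty": 0,"tz": 0,"ax": 0,"ay": 0,"az": 0},
    {"claw": 1,"tx": 0,"ty": 0,"tz": 0,"ax": 0,"ay": 0,"az": 0},
    {"claw": 1,"tx": 0,"ty": 0,"tz": 0,"ax": 0,"ay": 0,"az": 0}
  ]
}}

```text
clock: 45.67
tcp_pos: [0.5537, -0.239, 0.3013]
orientation: [-2.321, -2.114, 0.004]
contact_force: [-0.7, -0.1, -0.5]
grip_width: 0.0595
gripper_force: 27.3
```

Run:
```python
from h import *
np.set_printoptions(precision=4,suppress=True)
o=r.get_obs(); print(o['clock'],o['tcp_pos'],yawnow(),o['joints'],o['grip_width'])
im,mt=snap('side','s15.png')
for t in ['tube','gauze_carton','tray_wide']:
    for d in r.tip_of(t,'side')[:2]:
        P=(mt[1]@np.append(d['location'],1))[:3]; print(t,d['confidence'],P,proj('side',P,mt)*1.5)
go(.5528,-.2419,.2387,84.6,10)
```

```text
45.6667 [ 0.5537 -0.239   0.3013] 84.66040762406844 [ 0.8872  0.6052 -0.7998  1.7827  0.5154  0.9788 -0.2158] 0.059459001087817626
gauze_carton 0.7 [ 0.5556 -0.2402  0.0664] [382.6492 397.2249]
tray_wide 0.86 [ 0.5039 -0.2416  0.0002] [352.7549 411.6954]
10 rows: t [-0.0003 -0.      0.0063] a [-0.02  0.01  0.  ]
```

Emit:
{"method": "arm_command", "body": {
  "plan": [
    {"claw": 1,"tx": -0.0003,"ty": 0,"tz": 0.01,"ax": 0,"ay": 0,"az": 0},
    {"claw": 1,"tx": -0.0003,"ty": 0,"tz": 0.01,"ax": 0,"ay": 0,"az": 0},
    {"claw": 1,"tx": -0.0003,"ty": 0,"tz": 0.01,"ax": 0,"ay": 0,"az": 0},
    {"claw": 1,"tx": -0.0003,"ty": 0,"tz": 0.01,"ax": 0,"ay": 0,"az": 0},
    {"claw": 1,"tx": -0.0003,"ty": 0,"tz": 0.01,"ax": 0,"ay": 0,"az": 0},
    {"claw": 1,"tx": -0.0003,"ty": 0,"tz": 0.006,"ax": 0,"ay": 0,"az": 0},
    {"claw": 1,"tx": -0.0003,"ty": 0,"tz": 0.003,"ax": 0,"ay": 0,"az": 0},
    {"claw": 1,"tx": 0,"ty": 0,"tz": 0,"ax": 0,"ay": 0,"az": 0},
    {"claw": 1,"tx": 0,"ty": 0,"tz": 0,"ax": 0,"ay": 0,"az": 0},
    {"claw": 1,"tx": 0,"ty": 0,"tz": 0,"ax": 0,"ay": 0,"az": 0}
  ]
}}

```text
clock: 46.7
tcp_pos: [0.5533, -0.2412, 0.2425]
orientation: [-2.322, -2.114, 0.004]
contact_force: [0.7, 0.5, -0.8]
grip_width: 0.0596
gripper_force: 27.3
```

Emit:
{"method": "arm_command", "body": {
  "plan": [
    {"claw": 1,"tx": 0,"ty": 0,"tz": 0.001,"ax": 0,"ay": 0,"az": 0},
    {"claw": 1,"tx": 0,"ty": 0,"tz": 0.001,"ax": 0,"ay": 0,"az": 0},
    {"claw": 1,"tx": 0,"ty": 0,"tz": 0.001,"ax": 0,"ay": 0,"az": 0},
    {"claw": 1,"tx": 0,"ty": 0,"tz": 0.001,"ax": 0,"ay": 0,"az": 0},
    {"claw": 1,"tx": 0,"ty": 0,"tz": 0.001,"ax": 0,"ay": 0,"az": 0},
    {"claw": 1,"tx": 0,"ty": 0,"tz": 0,"ax": 0,"ay": 0,"az": 0},
    {"claw": 1,"tx": 0,"ty": 0,"tz": 0,"ax": 0,"ay": 0,"az": 0},
    {"claw": 1,"tx": 0,"ty": 0,"tz": 0,"ax": 0,"ay": 0,"az": 0},
    {"claw": 1,"tx": 0,"ty": 0,"tz": 0,"ax": 0,"ay": 0,"az": 0},
    {"claw": 1,"tx": 0,"ty": 0,"tz": 0,"ax": 0,"ay": 0,"az": 0}
  ]
}}

```text
clock: 47.53
tcp_pos: [0.5532, -0.2413, 0.238]
orientation: [-2.322, -2.114, 0.005]
contact_force: [-1.9, -0.3, 7.9]
grip_width: 0.0597
gripper_force: 27.8
```

Contact felt at the expected height again, so I'll release, rise and check.

Emit:
{"method": "arm_command", "body": {
  "plan": [
    {"claw": 0.28,"tx": 0,"ty": 0,"tz": 0,"ax": 0,"ay": 0,"az": 0},
    {"claw": 0.24,"tx": 0,"ty": 0,"tz": 0,"ax": 0,"ay": 0,"az": 0},
    {"claw": 0.18,"tx": 0,"ty": 0,"tz": 0,"ax": 0,"ay": 0,"az": 0},
    {"claw": 0.1,"tx": 0,"ty": 0,"tz": 0,"ax": 0,"ay": 0,"az": 0},
    {"claw": 0,"tx": 0,"ty": 0,"tz": 0,"ax": 0,"ay": 0,"az": 0},
    {"claw": 0,"tx": 0,"ty": 0,"tz": 0,"ax": 0,"ay": 0,"az": 0},
    {"claw": 0,"tx": 0,"ty": 0,"tz": -0.005,"ax": 0,"ay": 0,"az": 0},
    {"claw": 0,"tx": 0,"ty": 0,"tz": -0.01,"ax": 0,"ay": 0,"az": 0},
    {"claw": 0,"tx": 0,"ty": 0,"tz": -0.02,"ax": 0,"ay": 0,"az": 0},
    {"claw": 0,"tx": 0,"ty": 0,"tz": -0.03,"ax": 0,"ay": 0,"az": 0}
  ]
}}

```text
clock: 48.37
tcp_pos: [0.5524, -0.2411, 0.3014]
orientation: [-2.318, -2.112, 0.007]
contact_force: [0.4, -0.3, 1.1]
grip_width: 0.0853
gripper_force: 0.0
```

Emit:
{"method": "arm_command", "body": {
  "plan": [
    {"claw": 0,"tx": 0,"ty": 0.0,"tz": -0.03,"ax": 0,"ay": 0,"az": 0},
    {"claw": 0,"tx": 0,"ty": -0.005,"tz": -0.03,"ax": 0,"ay": 0,"az": 0},
    {"claw": 0,"tx": -0.01,"ty": -0.005,"tz": -0.03,"ax": 0,"ay": 0,"az": 0},
    {"claw": 0,"tx": -0.01,"ty": -0.005,"tz": -0.03,"ax": 0,"ay": 0,"az": 0},
    {"claw": 0,"tx": -0.01,"ty": -0.005,"tz": -0.02,"ax": 0,"ay": 0,"az": 0},
    {"claw": 0,"tx": -0.01,"ty": 0,"tz": 0,"ax": 0,"ay": 0,"az": 0},
    {"claw": 0,"tx": 0,"ty": 0,"tz": 0,"ax": 0,"ay": 0,"az": 0},
    {"claw": 0,"tx": 0,"ty": 0,"tz": 0,"ax": 0,"ay": 0,"az": 0},
    {"claw": 0,"tx": 0,"ty": 0,"tz": 0,"ax": 0,"ay": 0,"az": 0},
    {"claw": 0,"tx": 0,"ty": 0,"tz": 0,"ax": 0,"ay": 0,"az": 0}
  ]
}}

```text
clock: 49.2
tcp_pos: [0.5301, -0.2782, 0.441]
orientation: [-2.318, -2.114, 0.005]
contact_force: [-0.0, -0.8, 0.4]
grip_width: 0.0852
gripper_force: 0.0
```

Run:
```python
from h import *
np.set_printoptions(precision=4,suppress=True)
o=r.get_obs(); print(o['clock'],o['tcp_pos'],yawnow(),o['contact_force'])
def loc(c,th,P):
    u=np.array([np.cos(np.radians(th)),np.sin(np.radians(th))]); k=P[:2]-np.array(c); return k@u, k@np.array([-u[1],u[0]])
W=((.506,-.2375),-5.4); N=((.511,.250),-5)
for n in ['wrist','side','top']:
    im,mt=snap(n,n+'16.png')
    for t in ['tube','gauze_carton','tray_wide','vial','strip_carton','tray_narrow']:
        for d in r.tip_of(t,n)[:3]:
            P=(mt[1]@np.append(d['location'],1))[:3]; F=W if P[1]<0 else N; print(n,t,round(d['confidence'],2),P,'along/left',np.round(loc(*F,P),4))
    if n=='wrist':  # tube cap (dark red) and its direction
        hsv=cv2.cvtColor(im,cv2.COLOR_BGR2HSV); m=((hsv[...,0]>160)|(hsv[...,0]<6))&(hsv[...,1]>130)&(hsv[...,2]>40)
        k,l,st,ce=cv2.connectedComponentsWithStats(m.astype(np.uint8))
        for i in range(1,k):
            if 15<st[i,4]: P=ray(n,*ce[i],.006,mt); print('red',ce[i],st[i,4],P,loc(*W,P))
```

```text
49.2 [ 0.5301 -0.2782  0.441 ] 84.73443566539494 [-0.0252 -0.7662  0.3732]
wrist tube 0.76 [ 0.4589 -0.2329  0.0021] along/left [-0.0474  0.0001]
wrist tube 0.39 [ 0.5565 -0.2423  0.005 ] along/left [ 0.0508 -0.    ]
wrist gauze_carton 0.92 [ 0.5523 -0.2431  0.0025] along/left [ 0.0467 -0.0012]
wrist gauze_carton 0.42 [ 0.4576 -0.233  -0.0023] along/left [-0.0486 -0.    ]
wrist tray_wide 0.96 [ 0.5045 -0.238  -0.0004] along/left [-0.0015 -0.0006]
red [452.161   58.2604] 11566 [ 0.7761 -0.1771  0.006 ] (np.float64(0.26324709370942284), np.float64(0.0855336627668064))
red [507.9754  46.5764] 203 [ 0.8401 -0.1704  0.006 ] (np.float64(0.32634470665012494), np.float64(0.09829783131788633))
red [502.6667 120.3172] 186 [ 0.847  -0.2559  0.006 ] (np.float64(0.3412322965201983), np.float64(0.0137667810424929))
red [509.4167 107.5   ] 24 [ 0.853  -0.2408  0.006 ] (np.float64(0.34573756761437996), np.float64(0.029332486879251125))
red [216.4396 129.989 ] 91 [ 0.4854 -0.2348  0.006 ] (np.float64(-0.02078651589223851), np.float64(0.0007359672474454877))
red [199.2955 130.1591] 44 [ 0.4635 -0.233 
[... 268 characters left out ...]
 0.0007] along/left [ 0.0475 -0.006 ]
side gauze_carton 0.56 [0.4296 0.0936 0.0007] along/left [-0.0674 -0.1629]
side tray_wide 0.84 [ 0.5064 -0.2381 -0.0008] along/left [ 0.0005 -0.0006]
side strip_carton 0.58 [0.5278 0.2412 0.0052] along/left [ 0.0175 -0.0073]
top gauze_carton 0.75 [0.4319 0.0932 0.0013] along/left [-0.0652 -0.1631]
top gauze_carton 0.61 [ 0.5525 -0.2509  0.0005] along/left [ 0.0475 -0.0089]
top tray_wide 0.97 [ 0.5072 -0.241  -0.0005] along/left [ 0.0016 -0.0034]
top vial 0.36 [0.4502 0.2532 0.0055] along/left [-0.0609 -0.0021]
top strip_carton 0.78 [0.5314 0.2457 0.0045] along/left [ 0.0207 -0.0025]
top tray_narrow 0.73 [0.5143 0.2496 0.0023] along/left [ 0.0033 -0.0001]
```

Every placement is within its window, and the tube's cap faces the carton. Handing in.

```bash
python3 -c "
from bench import r
print(r.hand_in())"
```

```text
the job is handed in; nothing more can be done
None
```

The job is handed in after 49 s of the 128 s allowed: both kits are in their trays and measured inside every position window just before hand-in, but the judge returned no verdict.

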